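# Clear the spent cartridges from the filter block

### The job

Unlock the keeper on the filter block by turning its grip bar anticlockwise to the stop, lift it out and set it level on the white pot, shaft down, disc on the rim. Then press each cartridge that is in the block down until its latch trips, let it spring up, draw it out and put it in the white tray. At the end the keeper rests on the pot, all cartridges lie or stand in the tray, and the other things on the bench have been left where they were.

Things in the scene. Friction and masses are not known exactly. Their poses are not given: they have to be found in the camera images.
- block: Filter block, fixed, standing on a 2 thick bench cover: square aluminium block 118 x 118 x 72 tall, with four square wells (24 x 24) opening upward, centred 40 from its middle along its own +x, +y, -x, -y (wells 0, 1, 2, 3). Brass hose fittings on its +x face. Origin: centre of its underside, z up.
- block_top (a point): Centre of the block's top face, 72 above its underside; axes as the block's. Here is the keeper's bayonet socket: a slot 30 x 14, its long way along the block's x, in a plate 8 thick, with stops below that end the keeper's turn with its grip bar along the block's x. Lugs pass the slot only if in line with it within 0.1 rad.
- keeper_grip (a point): Keeper: black grip bar (52 along its x, 12 thick along its y, 28 tall) on a steel disc 92 in diameter, 6 thick, which covers the cartridges. Point: centre of the bar, half-way up, 14 above the disc's top face, 20 above its underside, 32 above the block's top when fitted. z up along the shaft. It starts 0.9 to 1.3 rad short of its anticlockwise (seen from above) stop and turns freely.
- pot_rim (a point): Round white plastic pot, 71 in diameter, 45 tall, mouth about 58 across, 40 deep, loose, empty. Point: centre of its mouth at the height of the rim, 45 above the bench; z up. The keeper's collar and shaft fit inside the mouth with about 12 to spare all round, its disc then lying on the rim.
- tray: Open white plastic tray, 170 along its x, 120 along its y, 55 tall, walls and floor 4 thick, loose, empty at the start, standing on the 2 thick bench cover. Origin: centre of its underside; z up.
- cartridge0_mid (a point): Spent cartridge in well 0 (may be absent): square grey stick 22 x 22 x 64 with a groove round it (12 x 12, from 20 to 32 above its foot), 0.05 kg. Point: its centre, 32 below its flat top; z along its length, x and y across its flats. Latched at the start: top 10 above the block's top, cannot be pulled out.
- cartridge1_mid (a point): Spent cartridge in well 1 (may be absent): square grey stick 22 x 22 x 64 with a groove round it (12 x 12, from 20 to 32 above its foot), 0.05 kg. Point: its centre, 32 below its flat top; z along its length, x and y across its flats. Latched at the start: top 10 above the block's top, cannot be pulled out.
- cartridge2_mid (a point): Spent cartridge in well 2 (may be absent): square grey stick 22 x 22 x 64 with a groove round it (12 x 12, from 20 to 32 above its foot), 0.05 kg. Point: its centre, 32 below its flat top; z along its length, x and y across its flats. Latched at the start: top 10 above the block's top, cannot be pulled out.
- cartridge3_mid (a point): Spent cartridge in well 3 (may be absent): square grey stick 22 x 22 x 64 with a groove round it (12 x 12, from 20 to 32 above its foot), 0.05 kg. Point: its centre, 32 below its flat top; z along its length, x and y across its flats. Latched at the start: top 10 above the block's top, cannot be pulled out.
- cartridge0: The same cartridge 0; origin at the centre of its foot. Pressing the top straight down 6 to 7 trips its latch (spring 4 to 6 N; it bottoms at 8). Let up, a damped spring lifts it in about half a second until its top is 34 above the block's top and its foot 30 deep in the well, loose, to be drawn straight up. It does not latch again.
- cartridge1: The same cartridge 1; origin at the centre of its foot. Pressing the top straight down 6 to 7 trips its latch (spring 4 to 6 N; it bottoms at 8). Let up, a damped spring lifts it in about half a second until its top is 34 above the block's top and its foot 30 deep in the well, loose, to be drawn straight up. It does not latch again.
- cartridge2: The same cartridge 2; origin at the centre of its foot. Pressing the top straight down 6 to 7 trips its latch (spring 4 to 6 N; it bottoms at 8). Let up, a damped spring lifts it in about half a second until its top is 34 above the block's top and its foot 30 deep in the well, loose, to be drawn straight up. It does not latch again.
- cartridge3: The same cartridge 3; origin at the centre of its foot. Pressing the top straight down 6 to 7 trips its latch (spring 4 to 6 N; it bottoms at 8). Let up, a damped spring lifts it in about half a second until its top is 34 above the block's top and its foot 30 deep in the well, loose, to be drawn straight up. It does not latch again.
- keeper: The same keeper, loose, about 0.16 kg; origin on its axis at the foot of the collar, 32 below the grip bar's centre. Collar: 30 diameter, 12 tall, under the disc. Shaft: 11 diameter, to 20 below the collar, with two lugs (26 over both, 10 wide, in line with the bar) 10 to 18 below the collar. Fitted, it has 2 of play; at the stop a 20 lift straight up frees it.
- open_half: Bystander: opened mould half, cream and pink, 86 x 66 x 24, lying flat; origin at the centre of its underside.
- mould_a: Bystander: closed pink rubber mould 82 x 58 x 25; origin at the centre of its underside.
- mould_b: Bystander: closed pink rubber mould 82 x 55 x 28; origin at the centre of its underside.
- mould_c: Bystander: closed pink rubber mould 80 x 57 x 31; origin at the centre of its underside.
- steel_tweezers: Bystander: steel tweezers 122 long, lying flat; origin at the centre of its underside.
- knife: Bystander: scalpel 142 long, lying flat; origin at the centre of its underside.
- release_can: Bystander: standing spray can, 62 diameter, 190 tall; origin at the centre of its underside.

How it is judged:
By the outcome, as a careful person would: the job done as asked, in the order asked, and still so for the second after the job is handed in, with the robot touching nothing.
Of cartridge0, cartridge1, cartridge2, cartridge3 only 3 to 4 are there at a start; the rules pass over those that are not, and their reading is None.
At some moment in a run one of tray may be knocked a few centimetres aside while the robot is not near it.
Once in a run the grip may slacken for a moment while it holds something.
It also fails if it takes over 210 s, if anything falls off the work surface, if the arm or the gripper's body presses on something with over 40 N, if the wrist force passes 120 N, or if a joint passes its speed limit or range.

### The arm

A 6-joint arm with a two-finger parallel gripper is mounted at the origin on a cart in front of the work surface, level with it; the furniture and walls round the work are solid. World frame = base frame: x ahead of the robot, y to its left, z up, the work surface at z = 0. Lengths are in m, angles in rad, forces in N, time in s.
With the tool pointing down it reaches from about 0.35 to 0.775 m from the base axis. Payload 7.3 kg.
Tool frame: the origin (TCP) lies at the very end of the fingers, on their centre line; the grasp point (between the pads) lies 19 mm behind it (robot.tcp_to_grasp is the distance from the TCP to the grasp point, in m); z points along the fingers, y is the direction in which the jaws open and shut (so a half turn about z gives the same grasp; the last joint's range is limited). The gripper opens to 92 mm and grips with 3 to 60 N. Pads are 19 mm wide; open, the fingers measure 130 mm over their backs; the gripper's body (75 mm by 190 mm) begins 47 mm behind the grasp point.
Start: joints at [1.001, 0.342, 1.524, -0, 1.275, -0.146], TCP at [0.216, 0.479, 0.227] pointing down, gripper open.
Joint ranges: [-2.53, 2.53], [-0.77, 2.02], [0.04, 2.7], [-1, 4.14], [0.28, 2.66], [-3.11, 3.11]. Speed limits (rad/s): [2.57, 2.57, 3.14, 3.14, 3.14, 3.14].

### API

Orientations are given as [roll, pitch, yaw] about the fixed x, y, z axes, in that order (R = Rz(yaw) Ry(pitch) Rx(roll)).
In Python, from cell import robot gives the robot as it stands.
- The arm moves only by the tool arm_command, never from a script. Its argument "motion" is a list that holds one entry, the list of rows, each a list of 7 numbers: the turn, a rotation vector about the tool's x, y, z in units of 90 degrees (1.0 is 90 degrees), then the shift along the tool's x, y, z in units of 30 cm (1.0 is 30 cm), then the opening, from -1 (shut) to 1 (fully open). In form: [[[wx, wy, wz, tx, ty, tz, grip], ...]]. A call has 1 to 8 rows; each row is the pose to reach, as a shift and turn from the pose commanded when the call began, along the tool's axes at that moment; what a row does not reach only later rows make up. A row lasts 1/10 s, in which the tool goes at most 50 mm and 8.59 degrees, less where a joint would pass 70% of its speed; a pose out of reach is approached as far as the arm can. A call with a number of a shift or a turn outside -1 to 1 is refused whole. A call with a gripper value outside its range is refused whole. The fingers move at their own pace and stop on an object; "grip_force" is the grip in N (left out, the last holds). Time passes only in rows, so rows that repeat a pose let the fingers close. It gives the time, the measured TCP pose, the force and the opening at its end, in the units of the state.
- robot.observe(): the state, without advancing time (a new reading comes with each control period).
- robot.read_camera(name): name is "scene" or "top" or "wrist"; returns a dict with "image" (420x560x3 uint8, red, green, blue), "z_map" (420x560 float32, m along the optical axis (not along the pixel's ray), 0 where there is no reading), "fov_y" (degrees; the focal length in pixels is half the picture's height over the tangent of half this angle, whatever the lens; pixels are square), "cx", "cy" (the principal point, pixels), "cam_to_world" (4x4, takes a point from camera to world coordinates). Camera axes: x right, y down, z forward; pixel columns grow to the right and rows downward; lengths in m; the calibration is good to about 2 mm. A picture is of the moment at which its call begins.
- robot.hand_in(): hands the job in, once; it reports no verdict.
The state is a dict: "time": time; "qpos": joint angles; "qvel": joint speeds; "joint_efforts": joint torques, N m; "tool_pos": TCP position; "tool_rot": TCP orientation; "contact_force": force on the tool from outside, world axes, zero at the start; "torque": the same for the moment, N m; "opening": finger opening in m.
Only numpy, scipy, OpenCV 4.12 (cv2) and the standard library are available. Lean on these libraries where they do the work, as an engineer would, in place of code of your own. Each camera call takes 0.05 s, during which the arm holds its last target.

## Working session

There is one attempt and no reset: what is moved stays moved. The work goes in short steps, Python scripts to look and compute and a tool call to move; the robot and the scene stay as the last step left them, time stands still between calls to the robot, and variables do not carry over. Pictures are saved under pics/ and viewed, and the job is handed in when it is done.

Besides the shell and the picture viewer there is one more tool, called after "Emit:" by a JSON object that holds its "name" and its "arguments". arm_command: Moves the arm, as the interface text tells. Its arguments: {"type":"object","properties":{"motion":{"type":"array"},"grip_force":{"type":"number"}},"required":["motion"]}

```bash
ls; mkdir -p pics
python3 - <<'E'
from cell import robot
import cv2
s=robot.observe();print(s)
for n in("scene","top","wrist"):
    c=robot.read_camera(n);cv2.imwrite(f"pics/{n}0.png",c["image"][:,:,::-1]);print(n,c["fov_y"],c["cx"],c["cy"],c["cam_to_world"].round(3).tolist())
print(robot.tcp_to_grasp)
E
```

```text
pics
{'time': 0.0, 'qpos': array([ 1.00099490e+00,  3.42713055e-01,  1.52502437e+00, -5.59754245e-06,
        1.27540075e+00, -1.46002790e-01]), 'qvel': array([ 0.00173705,  0.0009924 ,  0.00049153,  0.0005282 , -0.00084338,
        0.00055785]), 'joint_efforts': array([ 1.76392066e-03, -4.31228507e+01, -2.44220567e+01,  7.18255481e-02,
        5.58489806e-02, -9.10808853e-05]), 'tool_pos': array([0.21565164, 0.4782123 , 0.22604742]), 'tool_rot': array([-3.14006280e+00, -2.19553305e-04,  2.71779549e+00]), 'contact_force': array([0.79229791, 0.45991898, 0.21335289]), 'torque': array([ 0.03335936, -0.0265626 , -0.04713069]), 'opening': 0.09203954683339155}
scene 45.102102344014185 281.22974171022776 208.4165175407182 [[0.446, -0.506, 0.739, -0.571], [-0.895, -0.27, 0.355, -0.655], [0.02, -0.819, -0.573, 0.944], [0.0, 0.0, 0.0, 1.0]]
top 55.461226350053906 271.4746792658725 210.31714390952297 [[-0.021, -0.996, 0.09, 0.432], [-1.0, 0.021, -0.007, -0.134], [0.005, -0.091, -0.996, 1.337], [0.0, 0.0, 0.0, 1.0]]
wrist 70.41552504569837 281.29788283211684 212.98923920696143 [[0.411, 0.877, 0.248, 0.148], [0.912, -0.396, -0.113, 0.508], [-0.001, 0.272, -0.962, 0.384], [0.0, 0.0, 0.0, 1.0]]
0.0188
```

View pics/top0.png

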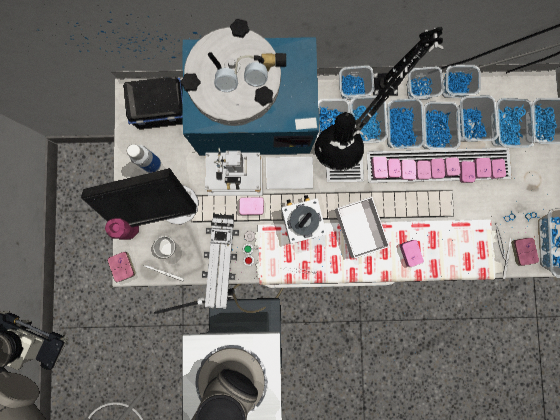

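View pics/scene0.png

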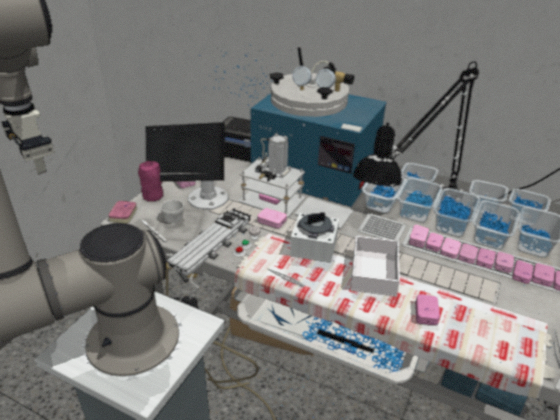

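View pics/wrist0.png

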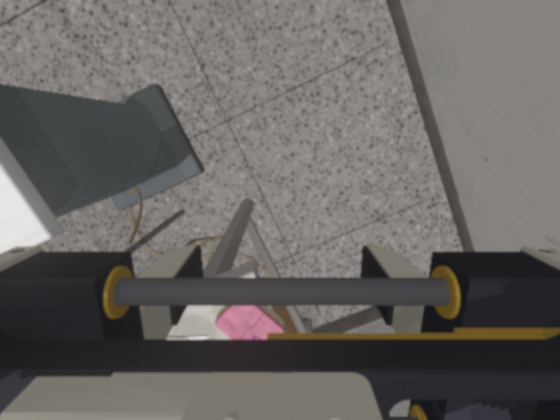

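```bash
cat > h.py <<'E'
from cell import robot
import numpy as np, cv2
def K(c):
    f=210/np.tan(np.radians(c["fov_y"])/2); return f,c["cx"],c["cy"]
def ray(c,u,v):
    f,cx,cy=K(c);T=c["cam_to_world"]
    d=T[:3,:3]@np.array([(u-cx)/f,(v-cy)/f,1.]);return T[:3,3],d
def plane(c,u,v,z):
    o,d=ray(c,u,v);return o+d*(z-o[2])/d[2]
def cloud(c):
    f,cx,cy=K(c);T=c["cam_to_world"];Z=c["z_map"]
    v,u=np.mgrid[:420,:560]
    P=np.stack([(u-cx)/f*Z,(v-cy)/f*Z,Z],-1)@T[:3,:3].T+T[:3,3]
    P[Z==0]=np.nan
    return P
def proj(c,p):
    f,cx,cy=K(c);T=c["cam_to_world"];q=T[:3,:3].T@(np.array(p)-T[:3,3]);return q[0]/q[2]*f+cx,q[1]/q[2]*f+cy
def crop(c,x0,y0,x1,y1,name,s):
    im=c["image"][y0:y1,x0:x1,::-1];cv2.imwrite("pics/"+name,cv2.resize(im,None,fx=s,fy=s,interpolation=cv2.INTER_CUBIC))
def rect(P,lo,hi,xr,yr):
    m=(P[...,2]>lo)&(P[...,2]<hi)&(P[...,0]>xr[0])&(P[...,0]<xr[1])&(P[...,1]>yr[0])&(P[...,1]<yr[1])
    return m
E
python3 - <<'E'
from h import *
c=robot.read_camera("top");P=cloud(c)
for n,(u,v) in dict(keeper=(303,220),block=(289,205),traymid=(362,228),pot=(163,247),bench=(340,215),can=(140,157),rail=(220,240),press=(234,165),lamp=(340,145),dec=(205,150)).items(): print(n,P[v,u].round(3))
crop(c,100,130,450,290,"topc.png",2.28)
c=robot.read_camera("scene");crop(c,120,160,460,340,"scc.png",2.3)
E
```

```text
keeper [ 0.51  -0.238  0.121]
block [ 0.565 -0.2    0.047]
traymid [ 0.487 -0.444  0.006]
pot [0.438 0.219 0.006]
bench [ 0.528 -0.363  0.057]
can [0.707 0.247 0.161]
rail [0.456 0.025 0.041]
press [ 0.664 -0.039  0.223]
lamp [ 0.714 -0.34   0.227]
dec [0.742 0.064 0.09 ]
```

View pics/topc.png

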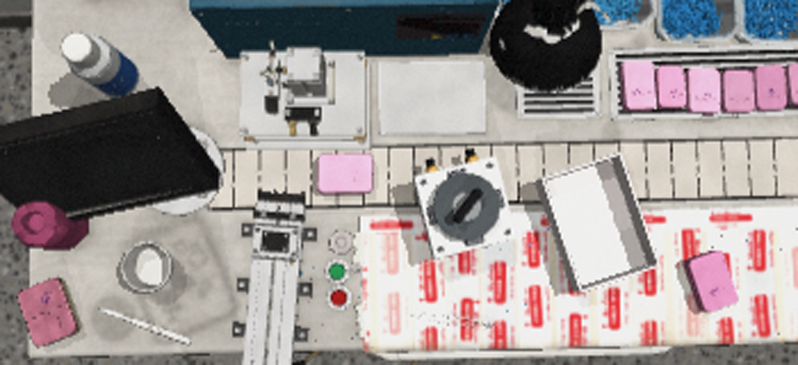

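View pics/scc.png

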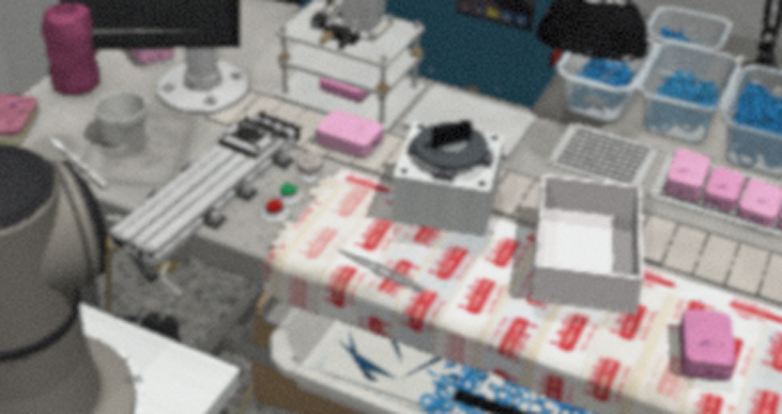

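```bash
cat > meas.py <<'E'
from h import *
def block(c):
    P=cloud(c)
    m=rect(P,.066,.082,(.42,.62),(-.34,-.14)) 
    q=P[m][:,:2]; 
    return q,m
def mar(q):
    r=cv2.minAreaRect((q*1000).astype(np.float32));return r
if __name__=="__main__":
    import sys
    for n in("top","scene"):
        c=robot.read_camera(n);P=cloud(c)
        q,m=block(c);print(n,"block",len(q),mar(q),np.median(P[m][:,2]))
        for nm,lo,hi,xr,yr in(("disc",.074,.09,(.45,.57),(-.3,-.18)),("bar",.097,.125,(.42,.62),(-.34,-.14)),("tray",.05,.064,(.36,.64),(-.56,-.34)),("pot",.038,.052,(.36,.52),(.14,.30))):
            m=rect(P,lo,hi,xr,yr);q=P[m][:,:2]
            # remove outliers
            mm=cv2.morphologyEx(m.astype(np.uint8),cv2.MORPH_OPEN,np.ones((2,2),np.uint8))>0
            q=P[mm][:,:2]
            if len(q)>5: print(n,nm,len(q),[np.round(x,1) for x in mar(q)],(1000*np.median(P[mm],0)).round(1), "circ",[np.round(x,1) for x in cv2.minEnclosingCircle((q*1000).astype(np.float32))])
E
python3 meas.py
```

```text
top block 660 ((511.71429443359375, -244.40032958984375), (117.71625518798828, 118.39535522460938), 13.072606086730957) 0.07383511120017916
top disc 125 [array([ 512.6, -251. ]), array([107.1, 127.2]), np.float64(17.1)] [ 511.2 -240.1   75.5] circ [array([ 508. , -250.3]), np.float64(68.5)]
top bar 72 [array([ 509.7, -248.4]), array([14. , 54.5]), np.float64(50.9)] [ 507.4 -247.   118. ] circ [array([ 508.7, -249.6]), np.float64(27.5)]
top tray 143 [array([ 486.9, -455.3]), array([174.9, 156.4]), np.float64(16.5)] [ 499.7 -480.    51.6] circ [array([ 484.8, -448. ]), np.float64(106.4)]
top pot 31 [array([424. , 209.4]), array([66.7, 53.1]), np.float64(73.1)] [433.7 231.2  37.5] circ [array([431.7, 206.6]), np.float64(36.4)]
scene block 604 ((509.4103088378906, -245.37640380859375), (127.2121353149414, 118.28614807128906), 12.936288833618164) 0.0749490278236078
scene disc 305 [array([ 503.1, -248.2]), array([114. , 112.9]), np.float64(9.8)] [ 478.6 -263.9   76. ] circ [array([ 504.9, -246.1]), np.float64(74.0)]
scene bar 157 [array([ 581. , -242.3]), array([184.8,  37.3]), np.float64(4.5)] [ 509.6 -247.7  107.9] circ [array([ 579.6, -224.8]), np.float64(92.4)]
scene tray 360 [array([ 521. , -438.5]), array([243.8, 140.2]), np.float64(14.6)] [ 485.5 -446.5   52.3] circ [array([ 521.3, -434.1]), np.float64(134.1)]
scene pot 115 [array([452.6, 214.4]), array([112.6,  64.7]), np.float64(38.7)] [442.6 205.6  39.6] circ [array([461.7, 203.2]), np.float64(59.0)]
```

Run:
```python
from h import *
c=robot.read_camera("top");P=cloud(c)
# obstacle height grid: max z in 5cm cells
x0,y0=.30,-.60
G=np.full((10,20),np.nan)
for cc in (c,robot.read_camera("scene")):
    Q=cloud(cc)
    for i in range(10):
        for j in range(20):
            m=rect(Q,-.02,.9,(x0+.05*i,x0+.05*i+.05),(y0+.05*j,y0+.05*j+.05))
            if m.sum(): G[i,j]=np.nanmax([G[i,j],np.percentile(Q[m][:,2],97)])
print("y:",[round(y0+.05*j,2) for j in range(20)])
for i in range(10):print(round(x0+.05*i,2),(G[i]*1000).round(0))
crop(c,115,200,215,290,"pott.png",8)
d=robot.read_camera("scene");crop(d,130,180,230,260,"pots.png",8);crop(d,270,190,420,305,"trs.png",5.2);crop(c,270,180,400,270,"trt.png",6)
```

```text
y: [-0.6, -0.55, -0.5, -0.45, -0.4, -0.35, -0.3, -0.25, -0.2, -0.15, -0.1, -0.05, 0.0, 0.05, 0.1, 0.15, 0.2, 0.25, 0.3, 0.35]
0.3 [ 6.  7.  7.  6.  6.  6. 11.  9.  6.  7.  5. 16. 29. 28.  5.  9.  9.  5.
 29. 28.]
0.35 [33.  7.  7. 58.  7.  7.  8. 10.  8.  7. 19. 26. 29. 28.  5.  6.  7.  6.
 28. 29.]
0.4 [33. 58. 58. 58. 58.  8.  8. 75. 10.  8. 19. 33. 38. 32.  5. 45. 47.  6.
 27. 29.]
0.45 [  7.  57.  58.  11.  58.  77.  95. 119.  78.   7.  39.  40.  46.  40.
   6.  45.  45. 105. 129. 126.]
0.5 [  5.   6.  58.  11.  59.  75. 122. 123.  90.  24.  28.  34.  38. 138.
 145. 147. 150. 155. 158. 162.]
0.55 [  6.   6.  58.  58.  57.   6.  91.  94.  77.  28.  29.  28.   7. 144.
 220. 226. 233. 233. 228. 219.]
0.6 [ 23.  10.  10.   7.   7.   6.  14.  14.  17. 111. 112. 129. 127. 113.
 263. 260. 252. 240. 227. 214.]
0.65 [ 30.  35.  34. 194. 222. 221. 194.  16.  16. 110. 229. 230. 214. 112.
  88.   6. 143. 149.   5.   5.]
0.7 [ 79.  80.  33. 204. 298. 302. 276. 278. 277. 278. 278. 279. 278. 277.
  65.   6. 188. 192.   5.   6.]
0.75 [ 84.  82.  76. 295. 308. 315. 282. 282. 281. 360. 330. 329. 330. 282.
   6.   6.   6.   5.   7.   5.]
```

View pics/pott.png

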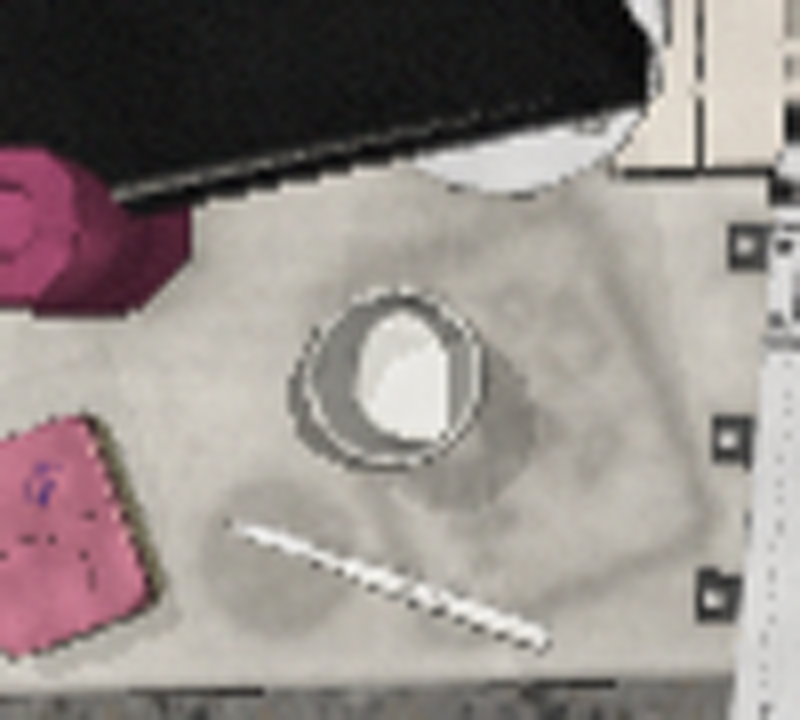

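View pics/pots.png

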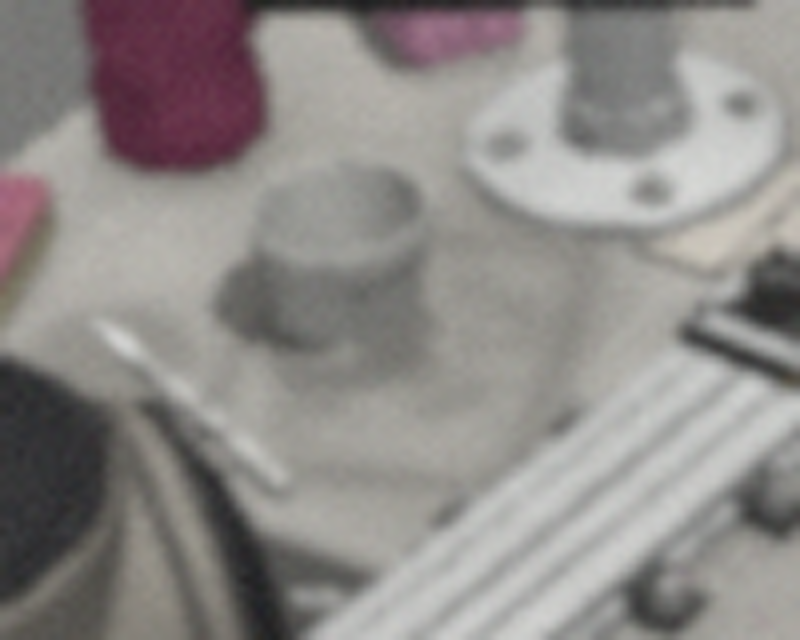

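View pics/trt.png

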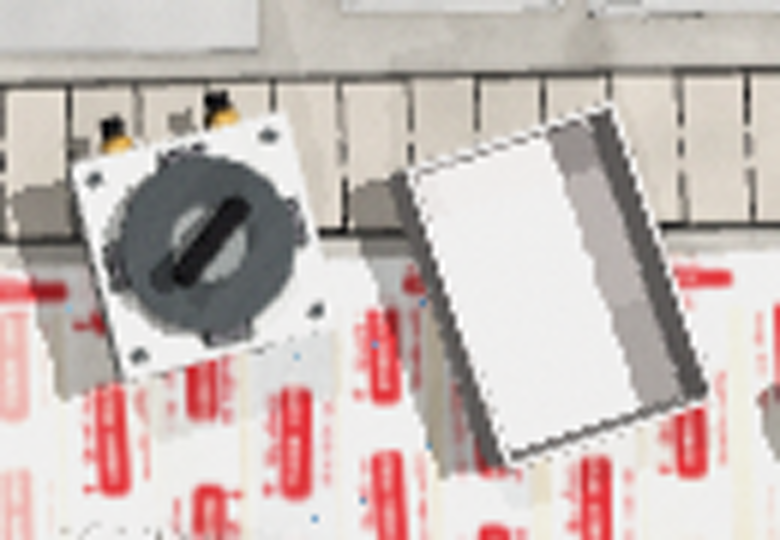

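Run:
```python
from h import *
c=robot.read_camera("top");P=cloud(c);d=robot.read_camera("scene");Q=cloud(d)
print("pot top",plane(c,164.1,246.7,.045),"scene",plane(d,172.1,206.1,.045))
for A in(P,Q):
  for y in np.arange(.06,.36,.03):
    m=rect(A,.09,.4,(.38,.58),(y,y+.03))
    if m.sum():
        p=A[m];p=p[np.argsort(p[:,0])][:3];print(round(y,2),p.round(3).tolist())
# tray: corners
def t(A):
    m=rect(A,.048,.066,(.38,.60),(-.56,-.35));k=cv2.morphologyEx(m.astype(np.uint8),cv2.MORPH_CLOSE,np.ones((3,3)))
    return m
# tray corner pixels in trt.png scale 6 offset 270,180, at rim z .057
for u,v in((405,175),(607,102),(706,392),(510,465)):
    print("traycorner",plane(c,270+(u+.5)/6-.5,180+(v+.5)/6-.5,.057).round(4))
for u,v in((72,168),(285,112),(334,323),(120,381)):
    print("blockcorner",plane(c,270+(u+.5)/6-.5,180+(v+.5)/6-.5,.074).round(4))
for u,v in((243,205),(183,278)):
    print("barend",plane(c,270+(u+.5)/6-.5,180+(v+.5)/6-.5,.12).round(4))
```

```text
pot top [0.43863167 0.20480424 0.045     ] scene [0.43966076 0.20577892 0.045     ]
0.09 [[0.536, 0.115, 0.124], [0.536, 0.113, 0.12], [0.536, 0.119, 0.121]]
0.12 [[0.529, 0.149, 0.107], [0.531, 0.144, 0.114], [0.531, 0.136, 0.11]]
0.15 [[0.526, 0.173, 0.11], [0.526, 0.17, 0.108], [0.526, 0.179, 0.109]]
0.18 [[0.521, 0.194, 0.099], [0.521, 0.209, 0.102], [0.521, 0.204, 0.099]]
0.21 [[0.516, 0.235, 0.097], [0.516, 0.232, 0.096], [0.516, 0.23, 0.092]]
0.24 [[0.513, 0.246, 0.093], [0.513, 0.252, 0.092], [0.513, 0.25, 0.09]]
0.27 [[0.489, 0.299, 0.099], [0.492, 0.3, 0.106], [0.492, 0.298, 0.103]]
0.3 [[0.468, 0.318, 0.105], [0.468, 0.323, 0.108], [0.468, 0.326, 0.108]]
0.33 [[0.468, 0.331, 0.113], [0.468, 0.336, 0.115], [0.468, 0.336, 0.106]]
0.06 [[0.538, 0.088, 0.128], [0.55, 0.089, 0.121], [0.555, 0.089, 0.111]]
0.09 [[0.527, 0.118, 0.121], [0.534, 0.116, 0.115], [0.535, 0.12, 0.124]]
0.12 [[0.528, 0.149, 0.116], [0.528, 0.145, 0.117], [0.529, 0.127, 0.122]]
0.15 [[0.523, 0.176, 0.103], [0.524, 0.162, 0.107], [0.526, 0.178, 0.105]]
0.18 [[0.517, 0.209, 0.108], [0.518, 0.207, 0.097], [0.519, 0.192, 0.101]]
0.21 [[0.514, 0.228, 0.093], [0.514, 0.226, 0.108], [0.515, 0.233, 0.095]]
0.24 [[0.509, 0.263, 0.093], [0.51, 0.26, 0.093], [0.51, 0.267, 0.095]]
0.27 [[0.479, 0.297, 0.106], [0.483, 0.3, 0.107], [0.484, 0.299, 0.118]]
0.3 [[0.464, 0.326, 0.095], [0.466, 0.326, 0.105], [0.466, 0.323, 0.098]]
0.33 [[0.464, 0.34, 0.105], [0.465, 0.342, 0.101], [0.466, 0.335, 0.099]]
traycorner [ 0.5484 -0.3546  0.057 ]
traycorner [ 0.5856 -0.4649  0.057 ]
traycorner [ 0.429  -0.5109  0.057 ]
traycorner [ 0.3926 -0.4048  0.057 ]
blockcorner [ 0.5543 -0.1753  0.074 ]
blockcorner [ 0.5818 -0.2891  0.074 ]
blockcorner [ 0.4694 -0.3114  0.074 ]
blockcorner [ 0.4414 -0.1978  0.074 ]
barend [ 0.5291 -0.2605  0.12  ]
barend [ 0.4925 -0.2289  0.12  ]
```

View pics/trs.png

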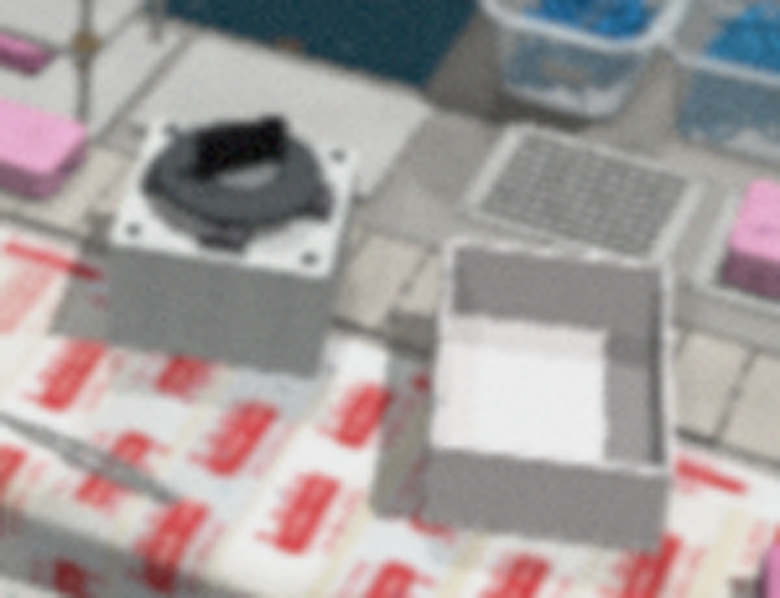

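```bash
cat > go.py <<'E'
import sys
from h import *
from scipy.spatial.transform import Rotation as R
# usage: go.py x y z psi_deg [...]  -> numbers from present pose
s=robot.observe();R0=R.from_euler("xyz",s["tool_rot"]);p=s["tool_pos"]
print("t",round(s["time"],2),"pos",p.round(4),"psi",round(np.degrees(s["tool_rot"][2]),1),"q",s["qpos"].round(2),"F",s["contact_force"].round(1),"open",round(s["opening"],4))
a=list(map(float,sys.argv[1:]))
for i in range(0,len(a),4):
    x,y,z,ps=a[i:i+4]
    Rt=R.from_euler("xyz",[np.pi,0,np.radians(ps)])
    print("row",((R0.inv()*Rt).as_rotvec()/(np.pi/2)).round(3),(R0.inv().apply(np.array([x,y,z])-p)/.3).round(3))
E
python3 go.py .42 .15 .23 150 .511 -.2445 .18 140
```

```text
t 0.6 pos [0.2159 0.4786 0.2267] psi 155.7 q [ 1.    0.34  1.52  0.    1.28 -0.15] F [-0.1  0.6 -0.7] open 0.0918
row [ 0.    -0.     0.064] [-1.071 -0.719 -0.011]
row [ 0.    -0.     0.175] [-1.888 -1.792  0.156]
```

Emit:
{"name": "arm_command", "arguments": {"motion": [[[0,0,0.06,-0.2,-0.12,0,1],[0,0,0.06,-0.4,-0.25,0,1],[0,0,0.06,-0.6,-0.4,0,1],[0,0,0.06,-0.75,-0.5,0,1],[0,0,0.06,-0.9,-0.6,0,1],[0,0,0.06,-0.96,-0.7,0,1],[0,0,0.06,-0.98,-0.8,0,1],[0,0,0.06,-0.98,-0.85,0,1]]], "grip_force": 20}}

```text
time: 1.4
tool_pos: [0.3799, 0.1231, 0.2268]
tool_rot: [3.141, 0.001, 2.623]
contact_force: [0.4, -0.1, 0.1]
opening: 0.0919
```

```bash
python3 go.py .511 -.2445 .18 140
```

```text
t 1.4 pos [0.3799 0.1231 0.2268] psi 150.3 q [ 0.12  0.11  1.83 -0.    1.2  -0.93] F [ 0.4 -0.1  0.1] open 0.0919
row [0.    0.001 0.114] [-0.987 -0.848  0.157]
```

Emit:
{"name": "arm_command", "arguments": {"motion": [[[0,0,0.114,-0.14,-0.12,0.02,0],[0,0,0.114,-0.28,-0.24,0.04,0],[0,0,0.114,-0.42,-0.36,0.06,0],[0,0,0.114,-0.56,-0.48,0.09,0],[0,0,0.114,-0.7,-0.6,0.11,0],[0,0,0.114,-0.84,-0.72,0.13,0],[0,0,0.114,-0.94,-0.81,0.15,0],[0,0,0.114,-0.987,-0.848,0.157,0]]]}}

```text
time: 2.2
tool_pos: [0.5106, -0.245, 0.1792]
tool_rot: [3.142, 0.0, 2.443]
contact_force: [0.7, -0.9, 0.2]
opening: 0.0461
```

```bash
python3 go.py .511 -.2445 .18 140 .511 -.2445 .096 140
python3 - <<'E'
from h import *
c=robot.read_camera("wrist");cv2.imwrite("pics/w1.png",c["image"][:,:,::-1])
E
```

```text
t 2.2 pos [ 0.5106 -0.245   0.1792] psi 140.0 q [-0.58  0.46  1.48  0.    1.2  -1.46] F [ 0.7 -0.9  0.2] open 0.0461
row [ 0.  0. -0.] [ 0.     0.002 -0.003]
row [ 0.  0. -0.] [0.    0.002 0.277]
```

View pics/w1.png

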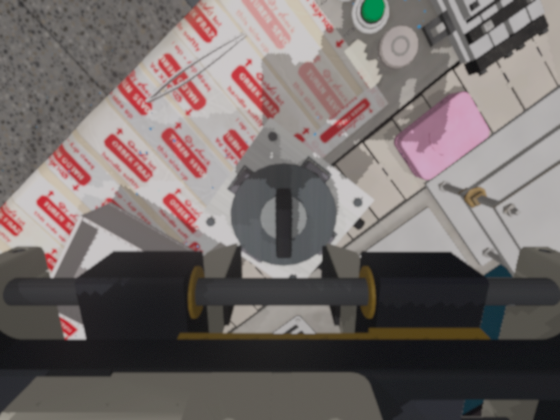

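Emit:
{"name": "arm_command", "arguments": {"motion": [[[0,0,0,0,0,0.1,0],[0,0,0,0,0.002,0.19,0],[0,0,0,0,0.002,0.25,0],[0,0,0,0,0.002,0.272,0],[0,0,0,0,0.002,0.272,0],[0,0,0,0,0.002,0.272,0]]]}}

```text
time: 2.85
tool_pos: [0.5113, -0.2421, 0.099]
tool_rot: [3.141, 0.002, 2.445]
contact_force: [0.1, -0.1, 0.1]
opening: 0.0458
```

Emit:
{"name": "arm_command", "arguments": {"motion": [[[0,0,0,0,0,0,-0.5],[0,0,0,0,0,0,-0.7],[0,0,0,0,0,0,-0.8],[0,0,0,0,0,0,-1],[0,0,0,0,0,0,-1],[0,0,0,0,0,0,-1]]], "grip_force": 15}}

```text
time: 3.45
tool_pos: [0.5107, -0.242, 0.0982]
tool_rot: [3.141, 0.0, 2.444]
contact_force: [-0.3, -0.6, 1.4]
opening: 0.0119
```

```bash
python3 go.py
python3 - <<'E'
from h import *
c=robot.read_camera("wrist");cv2.imwrite("pics/w2.png",c["image"][:,:,::-1])
E
```

```text
t 3.45 pos [ 0.5107 -0.242   0.0982] psi 140.1 q [-0.58  0.54  1.58  0.    1.01 -1.45] F [-0.3 -0.6  1.4] open 0.0119
```

View pics/w2.png

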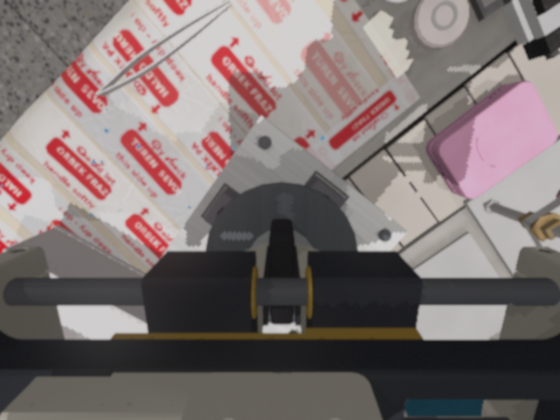

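Emit:
{"name": "arm_command", "arguments": {"motion": [[[0,0,-0.06,0,0,0,-1],[0,0,-0.12,0,0,0,-1],[0,0,-0.18,0,0,0,-1],[0,0,-0.24,0,0,0,-1],[0,0,-0.3,0,0,0,-1]]]}}

```text
time: 4.0
tool_pos: [0.5109, -0.2422, 0.0982]
tool_rot: [-3.141, 0.001, 2.92]
contact_force: [-0.2, -0.7, 0.2]
opening: 0.0118
```

```bash
python3 go.py;python3 -c "
from h import *
print(robot.observe()['torque'])"
```

```text
t 4.0 pos [ 0.5109 -0.2422  0.0982] psi 167.3 q [-0.58  0.54  1.58 -0.    1.01 -1.93] F [-0.2 -0.7  0.2] open 0.0118
[-0.11988621 -0.09252153 -0.01364845]
```

Low forces; continue in smaller steps toward the stop.

Emit:
{"name": "arm_command", "arguments": {"motion": [[[0,0,-0.06,0,0,0,-1],[0,0,-0.12,0,0,0,-1],[0,0,-0.18,0,0,0,-1],[0,0,-0.23,0,0,0,-1],[0,0,-0.26,0,0,0,-1]]]}}

```text
time: 4.5
tool_pos: [0.5114, -0.2427, 0.0982]
tool_rot: [-3.14, 0.002, -2.956]
contact_force: [1.9, -2.7, -2.6]
opening: 0.0124
```

```bash
python3 go.py;python3 -c "
from h import *
print(robot.observe()['torque'])"
```

```text
t 4.5 pos [ 0.5114 -0.2427  0.0982] psi -169.4 q [-0.58  0.54  1.58 -0.    1.01 -2.33] F [ 1.9 -2.7 -2.6] open 0.0124
[-0.52945487 -0.42069588 -0.04395168]
```

Emit:
{"name": "arm_command", "arguments": {"motion": [[[0,0,-0.02,0,0,0,-1],[0,0,-0.03,0,0,0,-1]]]}}

```text
time: 4.7
tool_pos: [0.5116, -0.2429, 0.0982]
tool_rot: [-3.139, 0.002, -2.911]
contact_force: [3.1, -3.1, -0.9]
opening: 0.0114
```

```bash
python3 go.py;python3 -c "
from h import *
print(robot.observe()['torque'])"
```

```text
t 4.7 pos [ 0.5116 -0.2429  0.0982] psi -166.8 q [-0.58  0.54  1.58 -0.    1.01 -2.38] F [ 3.1 -3.1 -0.9] open 0.0114
[-0.7726359  -0.54588223 -0.06819365]
```

Emit:
{"name": "arm_command", "arguments": {"motion": [[[0,0,-0.015,0,0,0,-1],[0,0,-0.03,0,0,0,-1],[0,0,-0.03,0,0,0,-1]]]}}

```text
time: 5.0
tool_pos: [0.5114, -0.2431, 0.0983]
tool_rot: [-3.139, 0.001, -2.865]
contact_force: [3.1, -5.0, -2.4]
opening: 0.012
```

```bash
python3 go.py;python3 -c "
from h import *
print(robot.observe()['torque'])
c=robot.read_camera('wrist');cv2.imwrite('pics/w3.png',c['image'][:,:,::-1])"
```

```text
t 5.0 pos [ 0.5114 -0.2431  0.0983] psi -164.1 q [-0.58  0.54  1.58 -0.    1.01 -2.43] F [ 3.1 -5.  -2.4] open 0.012
[-1.00426261 -0.61231114 -0.25692776]
```

View pics/w3.png

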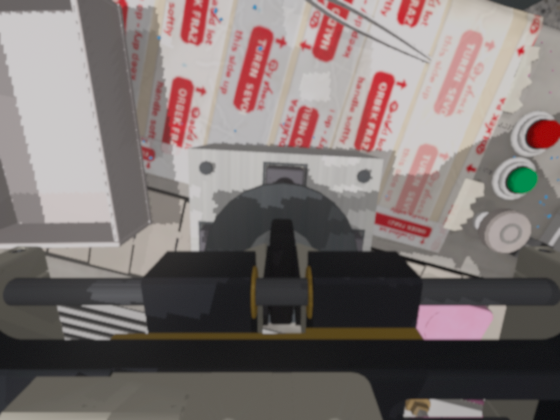

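Emit:
{"name": "arm_command", "arguments": {"motion": [[[0,0,0.015,-0.002,-0.004,0,-1],[0,0,0.022,-0.002,-0.006,0,-1],[0,0,0.022,-0.002,-0.006,0,-1]]], "grip_force": 35}}

```text
time: 5.35
tool_pos: [0.5117, -0.2434, 0.0982]
tool_rot: [3.141, -0.0, -2.9]
contact_force: [0.2, -0.9, 2.5]
opening: 0.0115
```

```bash
python3 go.py;python3 -c "
from h import *
print(robot.observe()['torque'])"
```

```text
t 5.35 pos [ 0.5117 -0.2434  0.0982] psi -166.1 q [-0.58  0.55  1.58  0.    1.02 -2.39] F [ 0.2 -0.9  2.5] open 0.0115
[-0.18012957 -0.08579747  0.0103832 ]
```

Emit:
{"name": "arm_command", "arguments": {"motion": [[[0,0,0,0,0,-0.015,-1],[0,0,0,0,0,-0.03,-1],[0,0,0,0,0,-0.045,-1],[0,0,0,0,0,-0.06,-1]]]}}

```text
time: 5.75
tool_pos: [0.5114, -0.2429, 0.1163]
tool_rot: [3.14, -0.0, -2.899]
contact_force: [0.3, 0.3, -1.1]
opening: 0.0115
```

```bash
python3 go.py
```

```text
t 5.75 pos [ 0.5114 -0.2429  0.1163] psi -166.1 q [-0.58  0.52  1.56  0.    1.06 -2.39] F [ 0.3  0.3 -1.1] open 0.0115
```

Emit:
{"name": "arm_command", "arguments": {"motion": [[[0,0,0,0,0,-0.03,-1],[0,0,0,0,0,-0.06,-1],[0,0,0,0,0,-0.1,-1],[0,0,0,0,0,-0.15,-1],[0,0,0,0,0,-0.18,-1],[0,0,0,0,0,-0.2,-1]]]}}

```text
time: 6.35
tool_pos: [0.5121, -0.2437, 0.1774]
tool_rot: [-3.14, 0.001, -2.899]
contact_force: [-0.1, 0.2, -1.3]
opening: 0.0118
```

```bash
python3 go.py .511 -.2445 .18 193.5
python3 - <<'E'
from h import *
c=robot.read_camera("wrist");cv2.imwrite("pics/w4.png",c["image"][:,:,::-1])
c=robot.read_camera("scene");crop(c,200,120,400,270,"s4.png",4)
E
```

```text
t 6.35 pos [ 0.5121 -0.2437  0.1774] psi -166.1 q [-0.58  0.46  1.48  0.    1.2  -2.39] F [-0.1  0.2 -1.3] open 0.0118
row [-0.001  0.001  0.004] [ 0.004 -0.002 -0.009]
```

View pics/w4.png

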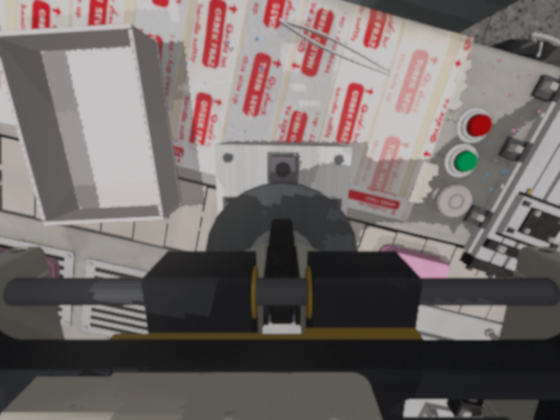

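View pics/s4.png

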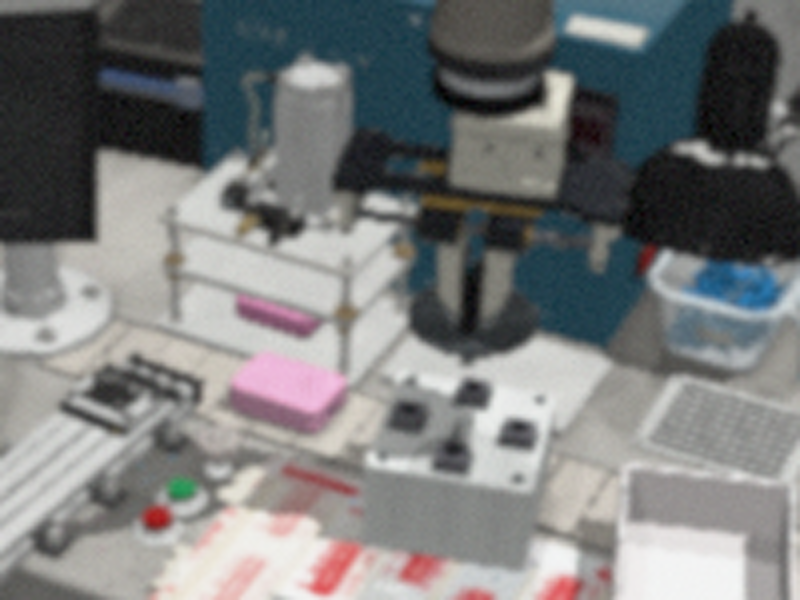

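```bash
python3 go.py .46 -.02 .18 197 .439 .205 .15 200
```

```text
t 6.45 pos [ 0.5121 -0.2437  0.177 ] psi -166.1 q [-0.58  0.46  1.48  0.    1.2  -2.39] F [ 0.9 -0.6 -1.2] open 0.0116
row [-0.001  0.001 -0.035] [-0.01   0.766 -0.011]
row [-0.001  0.001 -0.068] [-0.122  1.511  0.088]
```

Emit:
{"name": "arm_command", "arguments": {"motion": [[[0,0,0,0,0.05,0,-1],[0,0,0,0,0.14,0,-1],[0,0,0,0,0.24,0,-1],[0,0,-0.01,0,0.35,0,-1],[0,0,-0.02,0,0.46,0,-1],[0,0,-0.03,0,0.57,0,-1],[0,0,-0.035,0,0.67,0,-1],[0,0,-0.035,-0.01,0.766,0,-1]]]}}

```text
time: 7.25
tool_pos: [0.4577, -0.0175, 0.1754]
tool_rot: [3.14, -0.002, -2.844]
contact_force: [0.5, -0.2, -0.9]
opening: 0.0118
```

```bash
python3 go.py .439 .205 .15 200
```

```text
t 7.25 pos [ 0.4577 -0.0175  0.1754] psi -162.9 q [-0.21  0.27  1.78  0.    1.09 -2.07] F [ 0.5 -0.2 -0.9] open 0.0118
row [ 0.001 -0.001 -0.033] [-0.158  0.727  0.085]
```

Emit:
{"name": "arm_command", "arguments": {"motion": [[[0,0,0,-0.02,0.1,0,-1],[0,0,-0.01,-0.05,0.22,0,-1],[0,0,-0.02,-0.08,0.34,0,-1],[0,0,-0.03,-0.1,0.46,0,-1],[0,0,-0.033,-0.12,0.56,0,-1],[0,0,-0.033,-0.14,0.65,0.03,-1],[0,0,-0.033,-0.158,0.71,0.06,-1],[0,0,-0.033,-0.158,0.727,0.08,-1]]]}}

```text
time: 8.05
tool_pos: [0.4393, 0.2046, 0.1509]
tool_rot: [3.141, -0.002, -2.79]
contact_force: [0.1, -0.3, -1.1]
opening: 0.012
```

```bash
python3 go.py .439 .205 .15 200 .439 .205 .09 200
python3 - <<'E'
from h import *
c=robot.read_camera("scene");crop(c,110,120,260,250,"s5.png",5)
E
```

```text
t 8.05 pos [0.4393 0.2046 0.1509] psi -159.9 q [ 0.28  0.35  1.74  0.    1.05 -1.65] F [ 0.1 -0.3 -1.1] open 0.012
row [ 0.    -0.001  0.002] [0.001 0.002 0.003]
row [ 0.    -0.001  0.002] [0.    0.001 0.203]
```

View pics/s5.png

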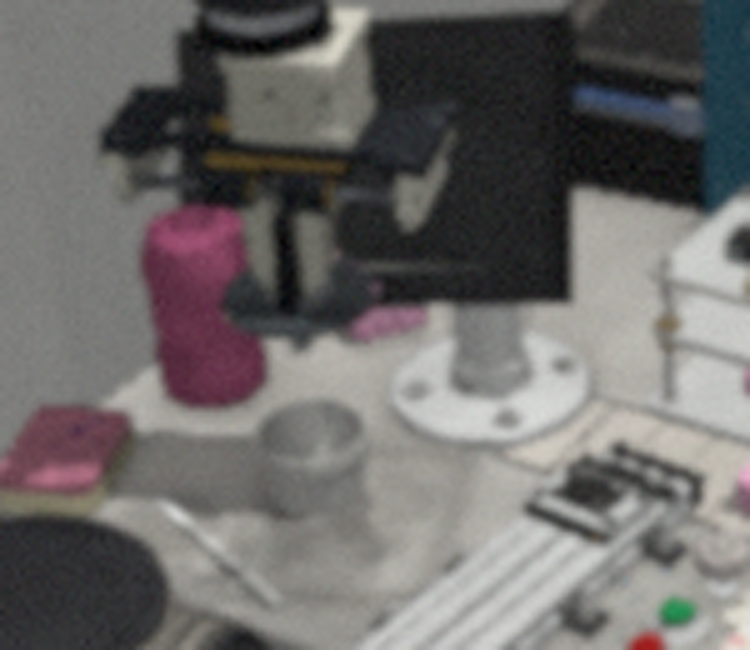

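Emit:
{"name": "arm_command", "arguments": {"motion": [[[0,0,0,0,0,0.05,-1],[0,0,0,0,0,0.11,-1],[0,0,0,0,0.001,0.17,-1],[0,0,0,0,0.001,0.22,-1],[0,0,0,0,0.001,0.25,-1],[0,0,0,0,0.001,0.25,-1]]]}}

```text
time: 8.7
tool_pos: [0.44, 0.2022, 0.0761]
tool_rot: [3.141, -0.003, -2.793]
contact_force: [-1.2, -0.0, -1.3]
opening: 0.0116
```

```bash
python3 go.py .439 .205 .059 200
python3 - <<'E'
from h import *
c=robot.read_camera("scene");crop(c,110,120,260,250,"s6.png",5)
c=robot.read_camera("wrist");cv2.imwrite("pics/w6.png",c["image"][:,:,::-1])
E
```

```text
t 8.7 pos [0.44   0.2022 0.0761] psi -160.0 q [ 0.27  0.45  1.83 -0.    0.86 -1.65] F [-1.2 -0.  -1.3] open 0.0116
row [ 0.    -0.002 -0.   ] [-0.     0.01   0.057]
```

View pics/s6.png

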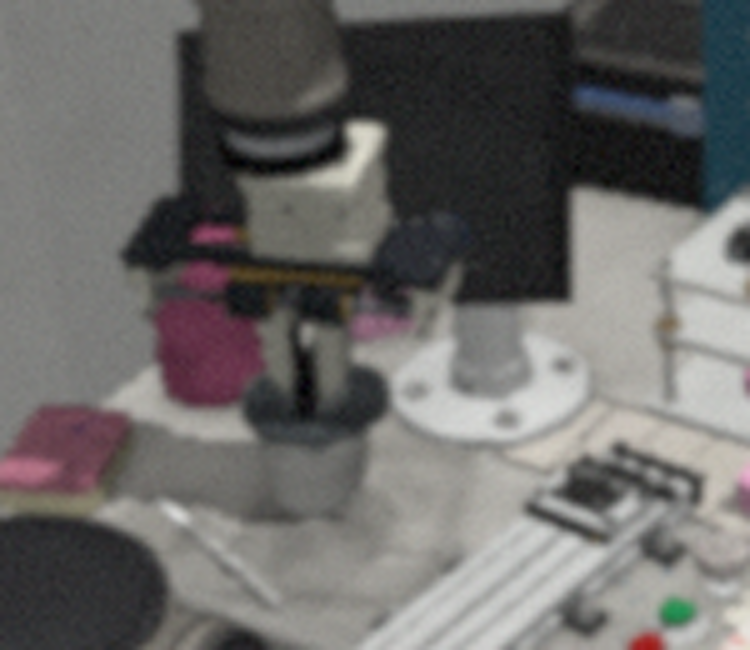

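View pics/w6.png

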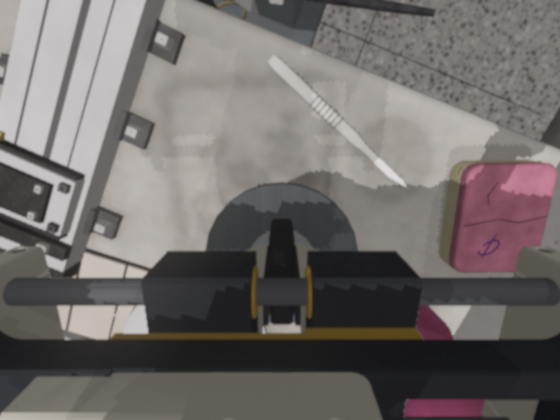

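Emit:
{"name": "arm_command", "arguments": {"motion": [[[0,0,0,0,0.006,0.02,-1],[0,0,0,0,0.008,0.04,-1],[0,0,0,0,0.008,0.05,-1],[0,0,0,0,0.008,0.055,-1],[0,0,0,0,0.008,0.055,-1]]]}}

```text
time: 9.3
tool_pos: [0.4399, 0.2052, 0.0603]
tool_rot: [3.142, -0.0, -2.793]
contact_force: [-0.5, 0.3, -1.3]
opening: 0.0117
```

```bash
python3 go.py .439 .205 .059 200
```

```text
t 9.3 pos [0.4399 0.2052 0.0603] psi -160.0 q [ 0.28  0.48  1.84  0.    0.82 -1.64] F [-0.5  0.3 -1.3] open 0.0117
row [ 0. -0.  0.] [0.003 0.    0.004]
```

Emit:
{"name": "arm_command", "arguments": {"motion": [[[0,0,0,0,0,0.005,-1],[0,0,0,0,0,0.01,-1],[0,0,0,0,0,0.01,-1]]]}}

```text
time: 9.6
tool_pos: [0.44, 0.2052, 0.0574]
tool_rot: [3.142, -0.0, -2.793]
contact_force: [0.1, -0.3, -1.7]
opening: 0.0117
```

```bash
python3 go.py
```

```text
t 9.6 pos [0.44   0.2052 0.0574] psi -160.0 q [ 0.28  0.49  1.84  0.    0.81 -1.64] F [ 0.1 -0.3 -1.7] open 0.0117
```

Emit:
{"name": "arm_command", "arguments": {"motion": [[[0,0,0,0,0,0.004,-1],[0,0,0,0,0,0.008,-1],[0,0,0,0,0,0.008,-1]]]}}

```text
time: 9.9
tool_pos: [0.4402, 0.2053, 0.057]
tool_rot: [-3.141, 0.001, -2.792]
contact_force: [-5.4, -3.0, 17.6]
opening: 0.0118
```

```bash
python3 go.py
```

```text
t 9.9 pos [0.4402 0.2053 0.057 ] psi -160.0 q [ 0.28  0.49  1.85 -0.    0.81 -1.64] F [-5.4 -3.  17.6] open 0.0118
```

Emit:
{"name": "arm_command", "arguments": {"motion": [[[0,0,0,0,0,-0.005,-1],[0,0,0,0,0,-0.005,-0.6],[0,0,0,0,0,-0.005,-0.5],[0,0,0,0,0,-0.005,-0.4],[0,0,0,0,0,-0.005,-0.4]]]}}

```text
time: 10.4
tool_pos: [0.4401, 0.2053, 0.0564]
tool_rot: [3.142, -0.0, -2.793]
contact_force: [-0.7, -0.0, 0.3]
opening: 0.0273
```

Emit:
{"name": "arm_command", "arguments": {"motion": [[[0,0,0,0,0,-0.03,-0.4],[0,0,0,0,0,-0.1,-0.4],[0,0,0,0,0,-0.2,-0.4],[0,0,0,0,0,-0.3,-0.4],[0,0,0,0,0,-0.36,-0.4],[0,0,0,0,0,-0.38,-0.4]]]}}

```text
time: 11.0
tool_pos: [0.4411, 0.2056, 0.1731]
tool_rot: [-3.141, 0.004, -2.792]
contact_force: [0.2, 0.1, -0.4]
opening: 0.0274
```

```bash
python3 go.py
python3 - <<'E'
from h import *
c=robot.read_camera("scene");crop(c,110,120,260,250,"s7.png",5)
c=robot.read_camera("wrist");cv2.imwrite("pics/w7.png",c["image"][:,:,::-1])
c=robot.read_camera("top");crop(c,115,180,420,290,"t7.png",2.6)
E
```

```text
t 11.0 pos [0.4411 0.2056 0.1731] psi -160.0 q [ 0.28  0.32  1.71  0.    1.1  -1.64] F [ 0.2  0.1 -0.4] open 0.0274
```

View pics/s7.png

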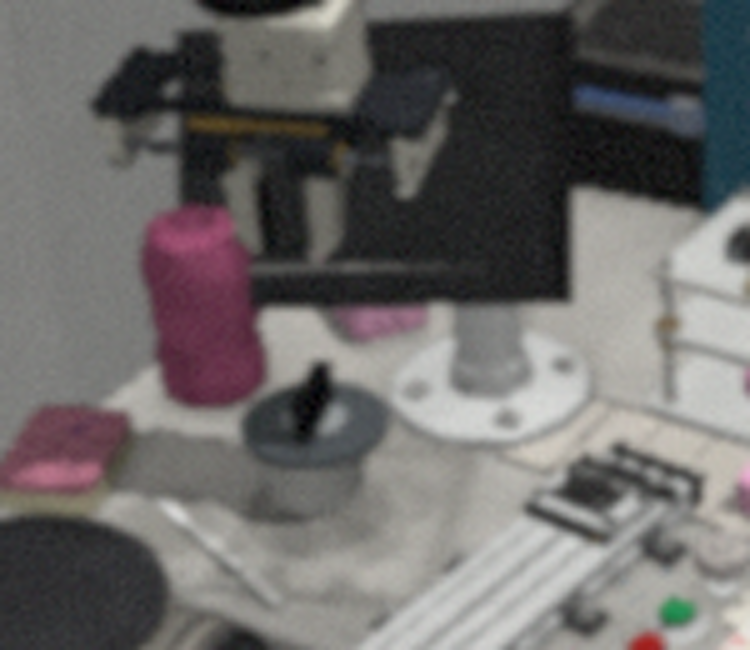

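View pics/w7.png

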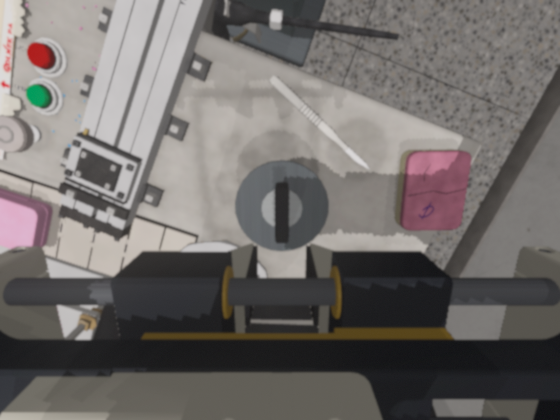

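View pics/t7.png

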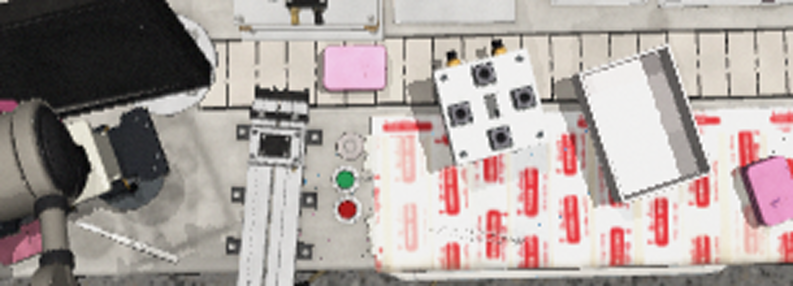

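Run:
```python
from h import *
c=robot.read_camera("top")
crop(c,272,185,332,260,"bl.png",8)
g=cv2.cvtColor(c["image"],cv2.COLOR_RGB2GRAY);P=cloud(c)
# inside block polygon
poly=np.array([proj(c,[.511+x*np.cos(.228)-y*np.sin(.228),-.244+x*np.sin(.228)+y*np.cos(.228),.084]) for x,y in((.055,.055),(-.055,.055),(-.055,-.055),(.055,-.055))],np.int32)
m=np.zeros_like(g);cv2.fillConvexPoly(m,poly,1)
k=((g<110)&(m>0)).astype(np.uint8)
n,l,st,ce=cv2.connectedComponentsWithStats(k)
for i in range(1,n):
    if st[i,4]>15: print(st[i],ce[i].round(1),plane(c,*ce[i],.084).round(4), np.nanmedian(P[l==i],0).round(3))
for i,(x,y) in enumerate(((.04,0),(0,.04),(-.04,0),(0,-.04))): print(i,.511+x*np.cos(.228)-y*np.sin(.228),-.244+x*np.sin(.228)+y*np.cos(.228))
```

```text
[297 205   9   8  35] [300.1 208.7] [ 0.5487 -0.2332  0.084 ] [ 0.549 -0.233  0.083]
[312 215   7   7  28] [315.  217.6] [ 0.5196 -0.2793  0.084 ] [ 0.52  -0.28   0.083]
[287 221  10   7  32] [291.4 223.6] [ 0.5023 -0.2047  0.084 ] [ 0.503 -0.205  0.084]
[303 230   7   7  25] [305.8 232.8] [ 0.4723 -0.2491  0.084 ] [ 0.472 -0.249  0.084]
0 0.5499648160966534 -0.23495881055645984
1 0.5019588105564599 -0.20503518390334663
2 0.47203518390334664 -0.25304118944354015
3 0.5200411894435402 -0.28296481609665336
```

View pics/bl.png

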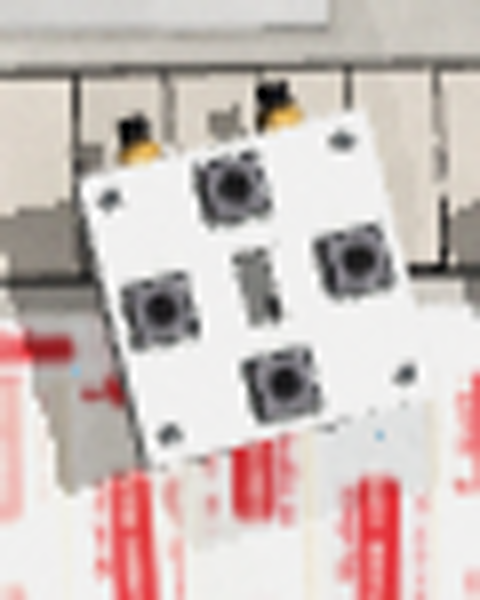

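```bash
python3 - <<'E'
from h import *
c=robot.read_camera("top")
L=[]
for u,v in((232,187),(160,310),(285,385),(355,262)):
    p=plane(c,272+(u+.5)/8-.5,185+(v+.5)/8-.5,.084);L.append(p);print(p.round(4))
L=np.array(L);print(L.mean(0),np.degrees(np.arctan2(*(L[0]-L[2])[[1,0]])),np.degrees(np.arctan2(*(L[1]-L[3])[[1,0]]))-90)
E
python3 go.py .46 0 .18 193 .5505 -.235 .13 193
```

```text
[ 0.551  -0.2348  0.084 ]
[ 0.503  -0.2051  0.084 ]
[ 0.4726 -0.2534  0.084 ]
[ 0.5203 -0.2823  0.084 ]
[ 0.51172661 -0.24390304  0.084     ] 13.342898589979548 12.61172026457514
t 11.25 pos [0.4394 0.2051 0.1695] psi -160.0 q [ 0.28  0.33  1.72  0.    1.1  -1.64] F [ 0.   0.4 -1. ] open 0.0277
row [ 0.    -0.001  0.078] [ 0.169 -0.666 -0.035]
row [ 0.    -0.001  0.078] [ 0.153 -1.505  0.132]
```

Emit:
{"name": "arm_command", "arguments": {"motion": [[[0,0,0.02,0.03,-0.1,-0.03,-1],[0,0,0.05,0.06,-0.25,-0.035,-1],[0,0,0.078,0.1,-0.4,-0.035,-1],[0,0,0.078,0.14,-0.55,-0.035,-1],[0,0,0.078,0.16,-0.7,-0.03,-1],[0,0,0.078,0.16,-0.82,0,-1],[0,0,0.078,0.16,-0.92,0,-1],[0,0,0.078,0.16,-1,0,-1]]]}}

```text
time: 12.05
tool_pos: [0.4972, -0.0948, 0.1691]
tool_rot: [3.14, -0.002, -2.917]
contact_force: [0.3, -0.4, 0.2]
opening: 0.0005
```

```bash
python3 go.py .5507 -.2348 .13 193  .5507 -.2348 .095 193
```

```text
t 12.05 pos [ 0.4972 -0.0948  0.1691] psi -167.1 q [-0.34  0.37  1.66  0.    1.12 -2.14] F [ 0.3 -0.4  0.2] open 0.0005
row [ 0.001 -0.001 -0.001] [-0.07  -0.495  0.129]
row [ 0.001 -0.001 -0.001] [-0.07  -0.495  0.246]
```

Emit:
{"name": "arm_command", "arguments": {"motion": [[[0,0,0,-0.02,-0.12,0,-1],[0,0,0,-0.04,-0.26,0.02,-1],[0,0,0,-0.06,-0.4,0.05,-1],[0,0,0,-0.07,-0.48,0.1,-1],[0,0,0,-0.07,-0.495,0.18,-1],[0,0,0,-0.07,-0.495,0.235,-1],[0,0,0,-0.07,-0.495,0.245,-1],[0,0,0,-0.07,-0.495,0.245,-1]]]}}

```text
time: 12.85
tool_pos: [0.5508, -0.2326, 0.0959]
tool_rot: [3.14, -0.002, -2.915]
contact_force: [-0.2, 0.3, 0.9]
opening: 0.0006
```

```bash
python3 go.py .5507 -.2348 .077 193
python3 - <<'E'
from h import *
c=robot.read_camera("wrist");cv2.imwrite("pics/w8.png",c["image"][:,:,::-1])
E
```

```text
t 12.85 pos [ 0.5508 -0.2326  0.0959] psi -167.0 q [-0.53  0.6   1.48  0.    1.06 -2.33] F [-0.2  0.3  0.9] open 0.0006
row [ 0.001 -0.001 -0.   ] [ 0.002 -0.007  0.063]
```

View pics/w8.png

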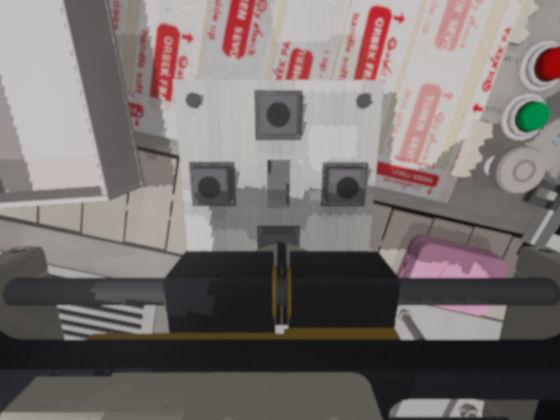

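Emit:
{"name": "arm_command", "arguments": {"motion": [[[0,0,0,0,-0.006,0.02,-1],[0,0,0,0,-0.007,0.035,-1],[0,0,0,0,-0.007,0.05,-1],[0,0,0,0,-0.007,0.06,-1],[0,0,0,0,-0.007,0.065,-1],[0,0,0,0,-0.007,0.065,-1]]]}}

```text
time: 13.5
tool_pos: [0.5521, -0.2352, 0.0778]
tool_rot: [-3.141, 0.001, -2.915]
contact_force: [1.2, 0.3, 2.8]
opening: 0.0005
```

```bash
python3 go.py .5507 -.2348 .0765 193
```

```text
t 13.5 pos [ 0.5521 -0.2352  0.0778] psi -167.0 q [-0.53  0.62  1.5   0.    1.02 -2.33] F [1.2 0.3 2.8] open 0.0005
row [-0.  0. -0.] [0.004 0.002 0.004]
```

Emit:
{"name": "arm_command", "arguments": {"motion": [[[0,0,0,0,0,0.004,-1],[0,0,0,0,0,0.006,-1],[0,0,0,0,0,0.006,-1]]]}}

```text
time: 13.8
tool_pos: [0.5522, -0.2352, 0.0763]
tool_rot: [-3.141, 0.001, -2.915]
contact_force: [0.1, 0.7, 5.6]
opening: 0.0007
```

```bash
python3 go.py .5507 -.2348 .0765 193
```

```text
t 13.8 pos [ 0.5522 -0.2352  0.0763] psi -167.0 q [-0.53  0.63  1.5   0.    1.02 -2.33] F [0.1 0.7 5.6] open 0.0007
row [-0.     0.001 -0.   ] [ 0.004  0.003 -0.001]
```

Emit:
{"name": "arm_command", "arguments": {"motion": [[[0,0,0,0,0,-0.06,-1],[0,0,0,0,0,-0.14,-1],[0,0,0,0,0,-0.2,-1],[0,0,0,0,0,-0.2,-1],[0,0,0,0,0,-0.2,-1],[0,0,0,0,0,-0.2,-1]]]}}

```text
time: 14.4
tool_pos: [0.551, -0.2346, 0.1342]
tool_rot: [3.14, -0.002, -2.915]
contact_force: [0.4, -0.3, -0.8]
opening: 0.0005
```

```bash
python3 go.py .5027 -.2048 .135 193 .5027 -.2048 .0765 193
python3 - <<'E'
from h import *
c=robot.read_camera("scene");crop(c,260,180,360,270,"s9.png",7)
E
```

```text
t 14.4 pos [ 0.551  -0.2346  0.1342] psi -167.0 q [-0.53  0.56  1.44  0.    1.15 -2.33] F [ 0.4 -0.3 -0.8] open 0.0005
row [ 0.001 -0.001 -0.   ] [ 0.135  0.133 -0.002]
row [ 0.001 -0.001 -0.   ] [0.134 0.133 0.193]
```

View pics/s9.png

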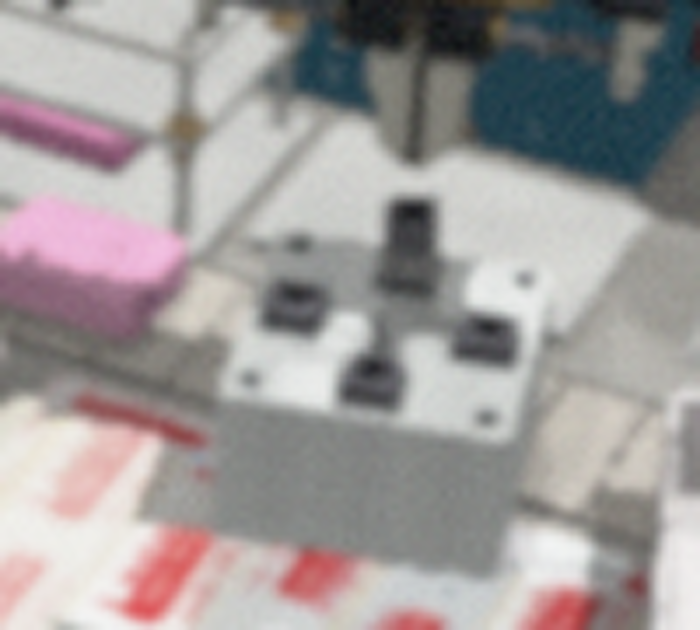

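Emit:
{"name": "arm_command", "arguments": {"motion": [[[0,0,0,0.07,0.07,0,-1],[0,0,0,0.13,0.128,0,-1],[0,0,0,0.135,0.133,0.05,-1],[0,0,0,0.135,0.133,0.12,-1],[0,0,0,0.134,0.133,0.16,-1],[0,0,0,0.134,0.133,0.18,-1],[0,0,0,0.134,0.133,0.193,-1],[0,0,0,0.134,0.133,0.193,-1]]]}}

```text
time: 15.25
tool_pos: [0.5038, -0.2053, 0.0778]
tool_rot: [3.141, -0.0, -2.915]
contact_force: [-0.3, 0.8, 3.3]
opening: 0.0002
```

```bash
python3 go.py .5027 -.2048 .0765 193
```

```text
t 15.25 pos [ 0.5038 -0.2053  0.0778] psi -167.0 q [-0.53  0.54  1.66  0.    0.94 -2.33] F [-0.3  0.8  3.3] open 0.0002
row [ 0. -0. -0.] [0.003 0.003 0.004]
```

Emit:
{"name": "arm_command", "arguments": {"motion": [[[0,0,0,0,0,0.004,-1],[0,0,0,0,0,0.006,-1],[0,0,0,0,0,0.006,-1],[0,0,0,0,0,-0.06,-1],[0,0,0,0,0,-0.14,-1],[0,0,0,0,0,-0.19,-1],[0,0,0,0,0,-0.19,-1]]]}}

```text
time: 15.95
tool_pos: [0.505, -0.206, 0.1369]
tool_rot: [-3.138, 0.003, -2.915]
contact_force: [0.0, 0.1, -0.7]
opening: 0.0003
```

```bash
python3 go.py .4727 -.2528 .135 193 .4727 -.2528 .0763 193
```

```text
t 15.95 pos [ 0.505  -0.206   0.1369] psi -167.0 q [-0.53  0.46  1.6   0.    1.07 -2.33] F [ 0.   0.1 -0.7] open 0.0003
row [-0.002  0.002 -0.   ] [ 0.14  -0.128  0.006]
row [-0.002  0.002 -0.   ] [ 0.141 -0.127  0.202]
```

Emit:
{"name": "arm_command", "arguments": {"motion": [[[0,0,0,0.07,-0.065,0,-1],[0,0,0,0.13,-0.12,0,-1],[0,0,0,0.138,-0.13,0.05,-1],[0,0,0,0.138,-0.13,0.12,-1],[0,0,0,0.138,-0.13,0.16,-1],[0,0,0,0.138,-0.13,0.18,-1],[0,0,0,0.138,-0.13,0.195,-1],[0,0,0,0.138,-0.13,0.195,-1]]]}}

```text
time: 16.75
tool_pos: [0.4722, -0.2527, 0.0768]
tool_rot: [-3.141, -0.0, -2.915]
contact_force: [-2.3, 0.3, 2.8]
opening: 0.0004
```

```bash
python3 go.py .4727 -.2528 .0763 193;python3 - <<'E'
from h import *
c=robot.read_camera("scene");crop(c,260,180,360,270,"s10.png",6)
E
```

```text
t 16.75 pos [ 0.4722 -0.2527  0.0768] psi -167.0 q [-0.63  0.53  1.69 -0.    0.92 -2.43] F [-2.3  0.3  2.8] open 0.0004
row [-0. -0.  0.] [-0.001 -0.001  0.002]
```

View pics/s10.png

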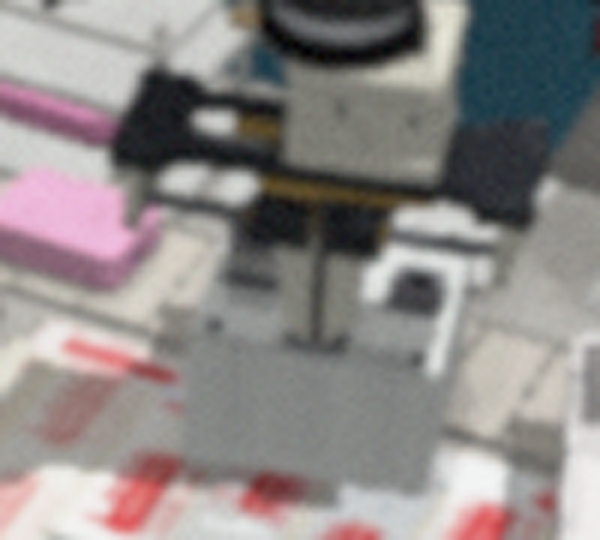

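Emit:
{"name": "arm_command", "arguments": {"motion": [[[0,0,0,0,0,0.003,-1],[0,0,0,0,0,0.004,-1],[0,0,0,0,0,0.004,-1],[0,0,0,0,0,-0.06,-1],[0,0,0,0,0,-0.14,-1],[0,0,0,0,0,-0.19,-1],[0,0,0,0,0,-0.19,-1],[0,0,0,0,0,-0.19,-1]]]}}

```text
time: 17.6
tool_pos: [0.4722, -0.2523, 0.1331]
tool_rot: [3.142, 0.0, -2.915]
contact_force: [-1.1, -0.5, -1.1]
opening: 0.0004
```

```bash
python3 go.py .5207 -.2828 .135 193 .5207 -.2828 .0763 193;python3 - <<'E'
from h import *
c=robot.read_camera("scene");crop(c,260,180,360,270,"s11.png",6)
E
```

```text
t 17.6 pos [ 0.4722 -0.2523  0.1331] psi -167.0 q [-0.63  0.45  1.63  0.    1.06 -2.43] F [-1.1 -0.5 -1.1] open 0.0004
row [ 0.  0. -0.] [-0.135 -0.135 -0.006]
row [ 0.  0. -0.] [-0.135 -0.135  0.189]
```

View pics/s11.png

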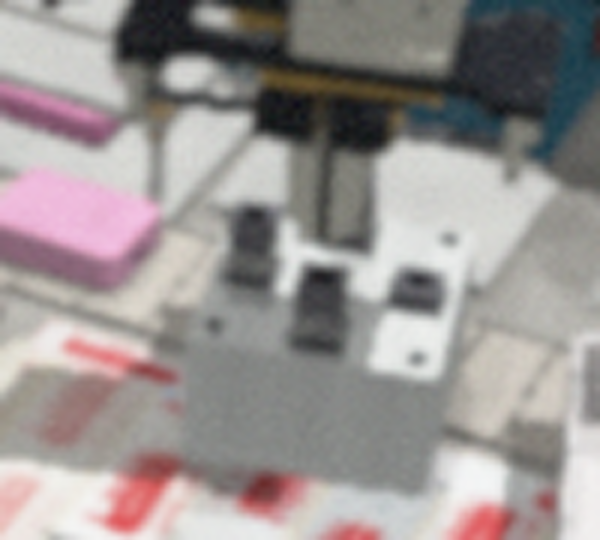

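Emit:
{"name": "arm_command", "arguments": {"motion": [[[0,0,0,-0.065,-0.065,0,-1],[0,0,0,-0.13,-0.13,0,-1],[0,0,0,-0.135,-0.135,0.05,-1],[0,0,0,-0.135,-0.135,0.12,-1],[0,0,0,-0.135,-0.135,0.16,-1],[0,0,0,-0.135,-0.135,0.18,-1],[0,0,0,-0.135,-0.135,0.189,-1],[0,0,0,-0.135,-0.135,0.189,-1]]]}}

```text
time: 18.45
tool_pos: [0.5208, -0.283, 0.0771]
tool_rot: [-3.141, 0.0, -2.915]
contact_force: [-0.3, 1.7, 3.3]
opening: 0.0003
```

```bash
python3 go.py .5207 -.2828 .0763 193
```

```text
t 18.45 pos [ 0.5208 -0.283   0.0771] psi -167.0 q [-0.63  0.61  1.52  0.    1.01 -2.42] F [-0.3  1.7  3.3] open 0.0003
row [-0.  0. -0.] [0.    0.001 0.003]
```

Emit:
{"name": "arm_command", "arguments": {"motion": [[[0,0,0,0,0,0.003,-1],[0,0,0,0,0,0.004,-1],[0,0,0,0,0,0.004,-1],[0,0,0,0,0,-0.06,-1],[0,0,0,0,0,-0.14,-1],[0,0,0,0,0,-0.2,-0.1],[0,0,0,0,0,-0.2,-0.1],[0,0,0,0,0,-0.2,-0.1]]]}}

```text
time: 19.25
tool_pos: [0.5205, -0.2828, 0.1364]
tool_rot: [3.142, 0.0, -2.915]
contact_force: [0.2, 1.0, 0.3]
opening: 0.0198
```

```bash
python3 go.py .5207 -.2828 .082 193;python3 - <<'E'
from h import *
c=robot.read_camera("scene");crop(c,260,180,360,270,"s12.png",6)
c=robot.read_camera("wrist");cv2.imwrite("pics/w12.png",c["image"][:,:,::-1])
E
```

```text
t 19.25 pos [ 0.5205 -0.2828  0.1364] psi -167.0 q [-0.63  0.54  1.46  0.    1.14 -2.42] F [0.2 1.  0.3] open 0.0198
row [ 0.  0. -0.] [-0.001 -0.     0.181]
```

View pics/s12.png

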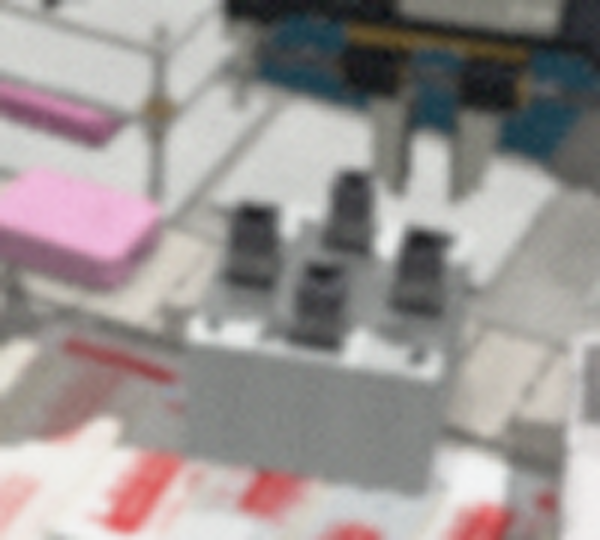

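View pics/w12.png

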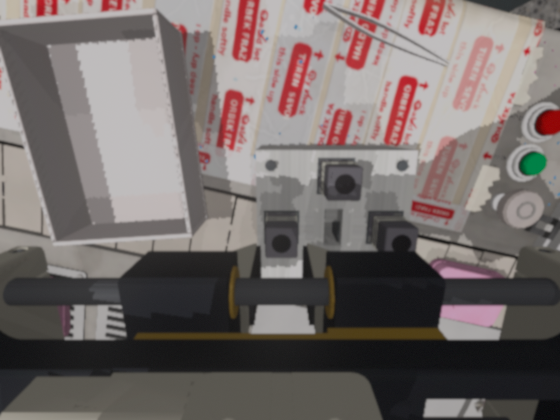

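Emit:
{"name": "arm_command", "arguments": {"motion": [[[0,0,0,0,0,0,-0.1],[0,0,0,0,0,0.03,-0.1],[0,0,0,0,0,0.09,-0.1],[0,0,0,0,0,0.15,-0.1],[0,0,0,0,0,0.18,-0.1],[0,0,0,0,0,0.188,-0.1]]], "grip_force": 25}}

```text
time: 19.95
tool_pos: [0.5199, -0.2824, 0.0785]
tool_rot: [3.139, -0.002, -2.915]
contact_force: [0.2, 0.2, 0.0]
opening: 0.0416
```

Emit:
{"name": "arm_command", "arguments": {"motion": [[[0,0,0,0,0,0,-0.4],[0,0,0,0,0,0,-0.55],[0,0,0,0,0,0,-0.8],[0,0,0,0,0,0,-0.8]]]}}

```text
time: 20.35
tool_pos: [0.5211, -0.2832, 0.081]
tool_rot: [-3.14, 0.001, -2.915]
contact_force: [0.3, 0.2, 1.1]
opening: 0.0219
```

```bash
python3 go.py
```

```text
t 20.35 pos [ 0.5211 -0.2832  0.081 ] psi -167.0 q [-0.63  0.61  1.52  0.    1.02 -2.42] F [0.3 0.2 1.1] open 0.0219
```

Emit:
{"name": "arm_command", "arguments": {"motion": [[[0,0,0,0,0,-0.03,-0.8],[0,0,0,0,0,-0.08,-0.8],[0,0,0,0,0,-0.14,-0.8],[0,0,0,0,0,-0.2,-0.8],[0,0,0,0,0,-0.25,-0.8],[0,0,0,0,0,-0.28,-0.8],[0,0,0,0,0,-0.28,-0.8]]]}}

```text
time: 21.05
tool_pos: [0.5213, -0.2833, 0.166]
tool_rot: [-3.139, 0.002, -2.915]
contact_force: [0.3, 0.3, -0.2]
opening: 0.0217
```

```bash
cat > tray.py <<'E'
from h import *
# tray corners: largest near-white/grey structure via rim height from depth, line: use z_map rim + interior floor
def tray(c,P=None):
    P=cloud(c)
    # floor of tray z~.006 white, saturation low, region
    hsv=cv2.cvtColor(c["image"],cv2.COLOR_RGB2HSV)
    m=rect(P,.040,.066,(.33,.66),(-.62,-.33))
    m=m.astype(np.uint8)
    n,l,st,ce=cv2.connectedComponentsWithStats(cv2.dilate(m,np.ones((3,3),np.uint8)))
    i=1+np.argmax(st[1:,4]);k=(l==i)&(m>0)
    q=P[k];
    return cv2.minAreaRect((q[:,:2]*1000).astype(np.float32)),q
if __name__=="__main__":
    import sys
    c=robot.read_camera("top");r,q=tray(c);print(r,len(q))
    cv2.imwrite("pics/"+sys.argv[1],cv2.resize(c["image"][180:275,265:405,::-1],None,fx=5.5,fy=5.5,interpolation=cv2.INTER_CUBIC))
E
python3 go.py; python3 tray.py t13.png
```

```text
t 21.05 pos [ 0.5213 -0.2833  0.166 ] psi -167.0 q [-0.63  0.52  1.42  0.    1.2  -2.42] F [ 0.3  0.3 -0.2] open 0.0217
((487.6396789550781, -435.4668273925781), (168.70095825195312, 121.75115203857422), 17.18277359008789) 225
```

View pics/t13.png

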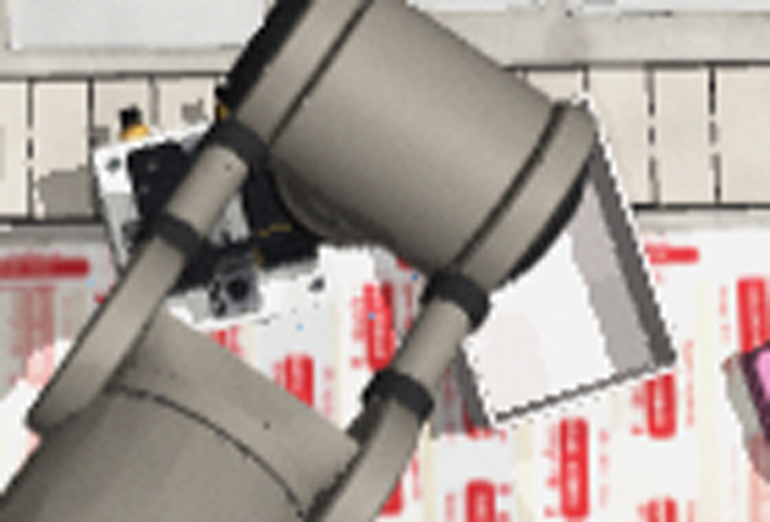

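```bash
python3 go.py .5453 -.4168 .165 197 .5453 -.4168 .0445 197
```

```text
t 21.1 pos [ 0.5208 -0.283   0.1648] psi -167.0 q [-0.63  0.52  1.42  0.    1.2  -2.42] F [-0.4 -0.7 -1.3] open 0.0217
row [-0.     0.    -0.045] [ 0.021 -0.453 -0.   ]
row [-0.     0.    -0.045] [ 0.021 -0.453  0.401]
```

Emit:
{"name": "arm_command", "arguments": {"motion": [[[0,0,0,0,-0.05,0,-0.8],[0,0,-0.02,0.01,-0.15,0,-0.8],[0,0,-0.045,0.02,-0.26,0,-0.8],[0,0,-0.045,0.021,-0.36,0,-0.8],[0,0,-0.045,0.021,-0.43,0.04,-0.8],[0,0,-0.045,0.021,-0.453,0.12,-0.8],[0,0,-0.045,0.021,-0.453,0.2,-0.8],[0,0,-0.045,0.021,-0.453,0.22,-0.8]]]}}

```text
time: 21.9
tool_pos: [0.5432, -0.4154, 0.0936]
tool_rot: [3.135, -0.004, -2.845]
contact_force: [-0.3, 0.2, -1.9]
opening: 0.0217
```

```bash
python3 go.py .5453 -.4168 .0445 197
python3 - <<'E'
from h import *
c=robot.read_camera("scene");crop(c,270,120,470,270,"s14.png",4)
c=robot.read_camera("wrist");cv2.imwrite("pics/w14.png",c["image"][:,:,::-1])
E
```

```text
t 21.9 pos [ 0.5432 -0.4154  0.0936] psi -163.0 q [-0.76  0.75  1.19  0.    1.21 -2.63] F [-0.3  0.2 -1.9] open 0.0217
row [ 0.004 -0.002 -0.   ] [-0.006 -0.008  0.164]
```

View pics/s14.png

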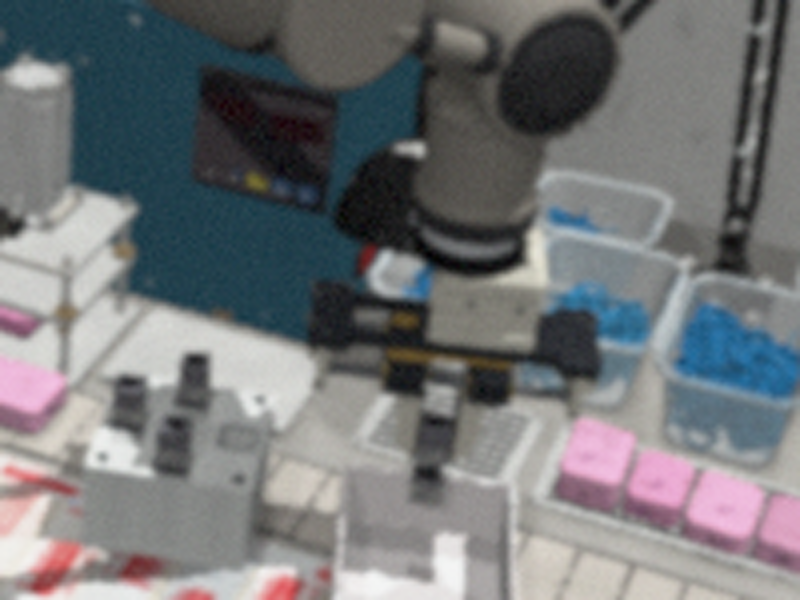

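View pics/w14.png

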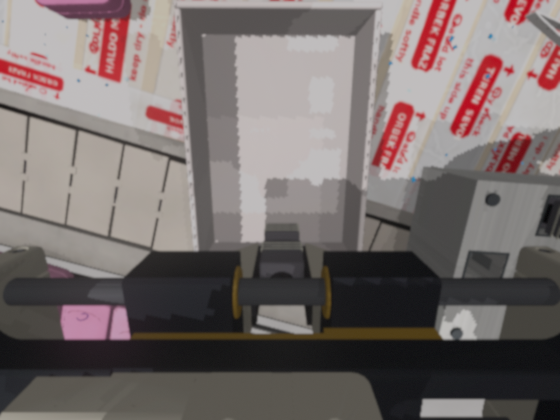

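Emit:
{"name": "arm_command", "arguments": {"motion": [[[0,0,0,-0.004,-0.005,0.06,-0.8],[0,0,0,-0.004,-0.005,0.11,-0.8],[0,0,0,-0.004,-0.005,0.145,-0.8],[0,0,0,-0.004,-0.005,0.16,-0.8],[0,0,0,-0.004,-0.005,0.16,-0.8]]]}}

```text
time: 22.5
tool_pos: [0.5465, -0.4175, 0.0498]
tool_rot: [3.141, -0.0, -2.844]
contact_force: [-0.5, -0.3, -0.7]
opening: 0.022
```

```bash
python3 go.py .5453 -.4168 .0445 197
```

```text
t 22.5 pos [ 0.5465 -0.4175  0.0498] psi -163.0 q [-0.76  0.8   1.22  0.    1.12 -2.63] F [-0.5 -0.3 -0.7] open 0.022
row [ 0.001 -0.     0.   ] [0.003 0.003 0.018]
```

Emit:
{"name": "arm_command", "arguments": {"motion": [[[0,0,0,0,0,0.01,-0.8],[0,0,0,0,0,0.02,-0.8],[0,0,0,0,0,0.02,-0.8]]]}}

```text
time: 22.8
tool_pos: [0.5466, -0.4178, 0.0442]
tool_rot: [3.141, -0.0, -2.844]
contact_force: [0.4, 0.6, -0.7]
opening: 0.0217
```

```bash
python3 go.py
```

```text
t 22.8 pos [ 0.5466 -0.4178  0.0442] psi -163.0 q [-0.76  0.81  1.23  0.    1.11 -2.63] F [ 0.4  0.6 -0.7] open 0.0217
```

Touching-down height; release slightly (to ~34 mm) and rise.

Emit:
{"name": "arm_command", "arguments": {"motion": [[[0,0,0,0,0,0.003,-0.8],[0,0,0,0,0,0.003,-0.5],[0,0,0,0,0,0.003,-0.4],[0,0,0,0,0,0.003,-0.25],[0,0,0,0,0,0.003,-0.25]]]}}

```text
time: 23.3
tool_pos: [0.5467, -0.4179, 0.0435]
tool_rot: [-3.141, 0.0, -2.844]
contact_force: [0.3, -0.4, -0.4]
opening: 0.0339
```

Emit:
{"name": "arm_command", "arguments": {"motion": [[[0,0,0,0,0,-0.03,-0.25],[0,0,0,0,0,-0.1,-0.25],[0,0,0,0,0,-0.2,-0.25],[0,0,0,0,0,-0.3,-0.25],[0,0,0,0,0,-0.36,-0.25],[0,0,0,0,0,-0.38,-0.25]]]}}

```text
time: 23.9
tool_pos: [0.5476, -0.4187, 0.161]
tool_rot: [-3.137, 0.003, -2.844]
contact_force: [0.2, 1.0, 0.1]
opening: 0.0346
```

```bash
python3 go.py .5507 -.2348 .16 193
python3 - <<'E'
from h import *
c=robot.read_camera("scene");crop(c,270,120,470,270,"s15.png",4)
E
```

```text
t 23.9 pos [ 0.5476 -0.4187  0.161 ] psi -163.0 q [-0.76  0.7   1.11  0.    1.33 -2.63] F [0.2 1.  0.1] open 0.0346
row [-0.003  0.002  0.045] [-0.19   0.583  0.001]
```

View pics/s15.png

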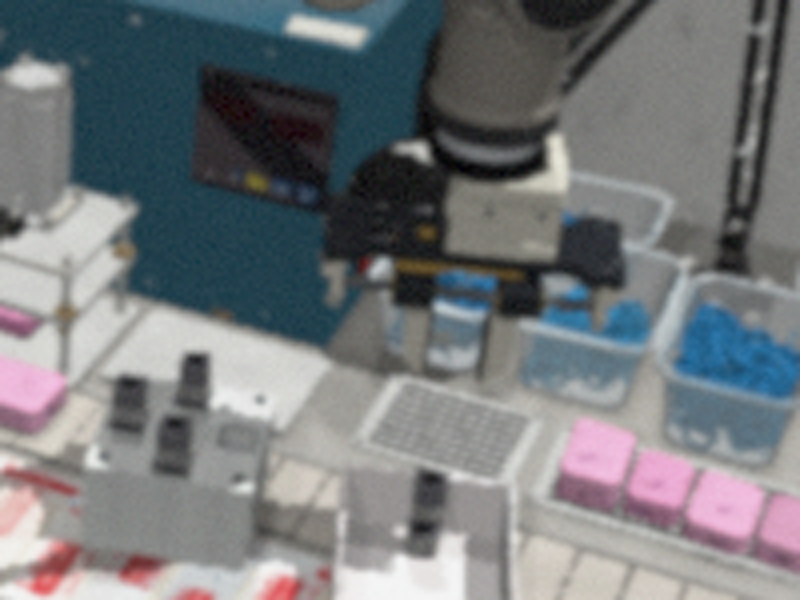

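Emit:
{"name": "arm_command", "arguments": {"motion": [[[0,0,0.02,-0.02,0.08,0,-0.1],[0,0,0.045,-0.05,0.2,0,-0.1],[0,0,0.045,-0.1,0.33,0,-0.1],[0,0,0.045,-0.15,0.46,0,-0.1],[0,0,0.045,-0.18,0.55,0,-0.1],[0,0,0.045,-0.187,0.58,0.02,-0.1],[0,0,0.045,-0.187,0.58,0.06,-0.1],[0,0,0.045,-0.187,0.58,0.06,-0.1]]]}}

```text
time: 24.75
tool_pos: [0.5481, -0.2354, 0.1367]
tool_rot: [3.139, -0.003, -2.915]
contact_force: [0.3, 0.4, -1.0]
opening: 0.0413
```

```bash
python3 go.py .5507 -.2348 .081 193
python3 - <<'E'
from h import *
c=robot.read_camera("wrist");cv2.imwrite("pics/w15.png",c["image"][:,:,::-1])
E
```

```text
t 24.75 pos [ 0.5481 -0.2354  0.1367] psi -167.0 q [-0.53  0.55  1.44 -0.    1.15 -2.33] F [ 0.3  0.4 -1. ] open 0.0413
row [ 0.002 -0.002 -0.001] [-0.009 -0.     0.186]
```

View pics/w15.png

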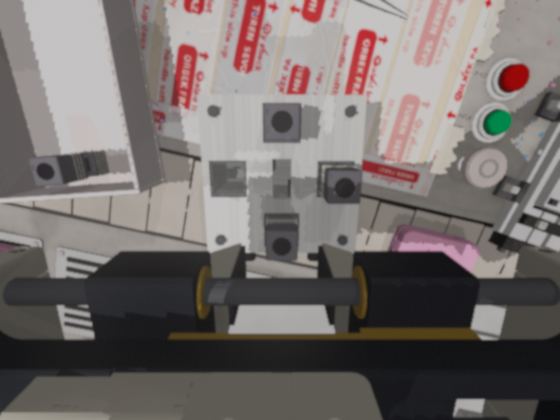

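Emit:
{"name": "arm_command", "arguments": {"motion": [[[0,0,0,-0.007,0,0.03,-0.1],[0,0,0,-0.007,0,0.09,-0.1],[0,0,0,-0.007,0,0.15,-0.1],[0,0,0,-0.007,0,0.18,-0.1],[0,0,0,-0.007,0,0.185,-0.1],[0,0,0,-0.007,0,0.185,-0.4],[0,0,0,-0.007,0,0.185,-0.6],[0,0,0,-0.007,0,0.185,-0.8]]]}}

```text
time: 25.6
tool_pos: [0.5519, -0.2349, 0.0848]
tool_rot: [-3.141, 0.001, -2.915]
contact_force: [-0.2, 0.2, -0.5]
opening: 0.0216
```

Emit:
{"name": "arm_command", "arguments": {"motion": [[[0,0,0,0,0,0,-0.8],[0,0,0,0,0,0,-0.8]]]}}

```text
time: 25.8
tool_pos: [0.5518, -0.2349, 0.0846]
tool_rot: [-3.14, 0.001, -2.915]
contact_force: [0.9, -0.4, 0.5]
opening: 0.0217
```

```bash
python3 go.py
```

```text
t 25.8 pos [ 0.5518 -0.2349  0.0846] psi -167.0 q [-0.53  0.61  1.49 -0.    1.03 -2.33] F [ 0.9 -0.4  0.5] open 0.0217
```

Emit:
{"name": "arm_command", "arguments": {"motion": [[[0,0,0,0,0,-0.03,-0.8],[0,0,0,0,0,-0.08,-0.8],[0,0,0,0,0,-0.14,-0.8],[0,0,0,0,0,-0.2,-0.8],[0,0,0,0,0,-0.25,-0.8],[0,0,0,0,0,-0.28,-0.8],[0,0,0,0,0,-0.28,-0.8]]]}}

```text
time: 26.5
tool_pos: [0.5519, -0.2348, 0.1695]
tool_rot: [-3.14, 0.002, -2.915]
contact_force: [0.7, 0.4, -0.1]
opening: 0.0216
```

```bash
python3 tray.py t16.png;python3 go.py .5071 -.4286 .16 197 .5071 -.4286 .0475 197
python3 - <<'E'
from h import *
c=robot.read_camera("wrist");cv2.imwrite("pics/w16.png",c["image"][:,:,::-1])
E
```

```text
((487.8816833496094, -435.4275817871094), (169.29818725585938, 121.35379028320312), 16.97342300415039) 340
t 26.55 pos [ 0.5515 -0.2346  0.1683] psi -167.0 q [-0.53  0.53  1.4   0.    1.22 -2.33] F [ 0.   1.2 -1.2] open 0.0218
row [-0.     0.    -0.045] [ 0.289 -0.597  0.028]
row [-0.     0.    -0.045] [ 0.29  -0.597  0.403]
```

View pics/w16.png

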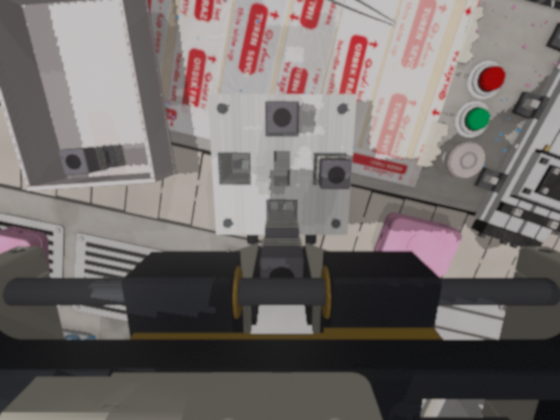

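Emit:
{"name": "arm_command", "arguments": {"motion": [[[0,0,0,0.03,-0.08,0,-0.8],[0,0,-0.02,0.08,-0.2,0,-0.8],[0,0,-0.045,0.14,-0.32,0,-0.8],[0,0,-0.045,0.2,-0.44,0,-0.8],[0,0,-0.045,0.26,-0.55,0.02,-0.8],[0,0,-0.045,0.287,-0.59,0.08,-0.8],[0,0,-0.045,0.289,-0.597,0.15,-0.8],[0,0,-0.045,0.289,-0.597,0.2,-0.8]]]}}

```text
time: 27.4
tool_pos: [0.5057, -0.4287, 0.1048]
tool_rot: [3.138, -0.002, -2.846]
contact_force: [0.8, 0.1, -1.0]
opening: 0.0218
```

```bash
python3 go.py .5071 -.4286 .0475 197
```

```text
t 27.4 pos [ 0.5057 -0.4287  0.1048] psi -163.1 q [-0.82  0.7   1.26  0.    1.19 -2.69] F [ 0.8  0.1 -1. ] open 0.0218
row [ 0.002 -0.001 -0.001] [-0.005 -0.002  0.191]
```

Emit:
{"name": "arm_command", "arguments": {"motion": [[[0,0,0,-0.003,0,0.06,-0.8],[0,0,0,-0.003,0,0.12,-0.8],[0,0,0,-0.003,0,0.16,-0.8],[0,0,0,-0.003,0,0.18,-0.8],[0,0,0,-0.003,0,0.188,-0.8],[0,0,0,-0.003,0,0.188,-0.8]]]}}

```text
time: 28.0
tool_pos: [0.5081, -0.4284, 0.0516]
tool_rot: [-3.141, 0.0, -2.844]
contact_force: [0.2, -0.5, -0.3]
opening: 0.0218
```

```bash
python3 go.py .5071 -.4286 .047 197
```

```text
t 28.0 pos [ 0.5081 -0.4284  0.0516] psi -163.0 q [-0.82  0.76  1.31  0.    1.08 -2.68] F [ 0.2 -0.5 -0.3] open 0.0218
row [-0.  0.  0.] [0.003 0.    0.015]
```

Emit:
{"name": "arm_command", "arguments": {"motion": [[[0,0,0,0,0,0.008,-0.8],[0,0,0,0,0,0.016,-0.8],[0,0,0,0,0,0.016,-0.8],[0,0,0,0,0,0.016,-0.5],[0,0,0,0,0,0.016,-0.4],[0,0,0,0,0,0.016,-0.25],[0,0,0,0,0,0.016,-0.25]]]}}

```text
time: 28.7
tool_pos: [0.508, -0.4283, 0.0468]
tool_rot: [-3.142, 0.0, -2.844]
contact_force: [-0.2, 0.5, 0.7]
opening: 0.0337
```

Emit:
{"name": "arm_command", "arguments": {"motion": [[[0,0,0,0,0,-0.03,-0.25],[0,0,0,0,0,-0.1,-0.25],[0,0,0,0,0,-0.2,-0.25],[0,0,0,0,0,-0.3,-0.25],[0,0,0,0,0,-0.36,-0.25],[0,0,0,0,0,-0.38,-0.25]]]}}

```text
time: 29.3
tool_pos: [0.5088, -0.4292, 0.1641]
tool_rot: [-3.137, 0.002, -2.844]
contact_force: [-0.3, 0.5, 0.6]
opening: 0.0345
```

```bash
python3 go.py .5027 -.2048 .16 193
python3 - <<'E'
from h import *
c=robot.read_camera("wrist");cv2.imwrite("pics/w17.png",c["image"][:,:,::-1])
c=robot.read_camera("scene");crop(c,270,120,470,270,"s17.png",4)
E
```

```text
t 29.3 pos [ 0.5088 -0.4292  0.1641] psi -163.0 q [-0.82  0.65  1.19  0.    1.3  -2.68] F [-0.3  0.5  0.6] open 0.0345
row [-0.003  0.002  0.045] [-0.199  0.721  0.011]
```

View pics/s17.png

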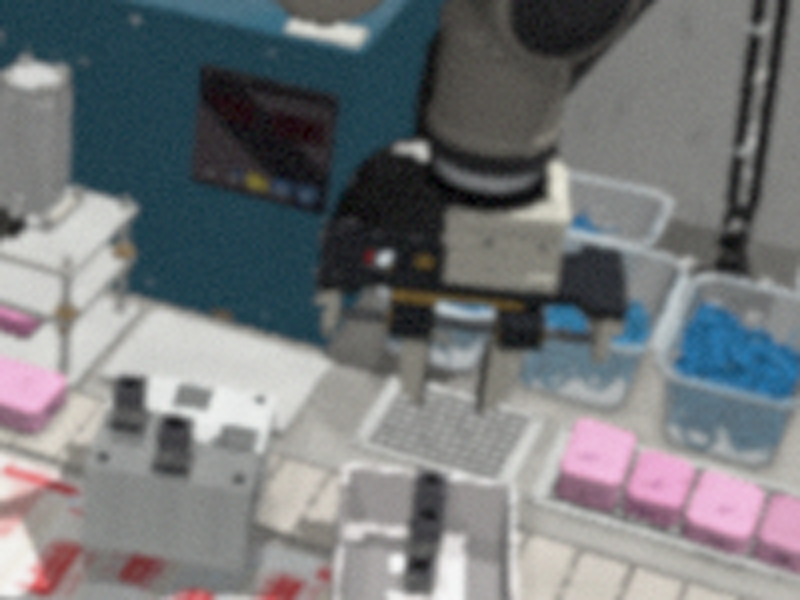

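Emit:
{"name": "arm_command", "arguments": {"motion": [[[0,0,0.02,-0.02,0.08,0,-0.1],[0,0,0.045,-0.05,0.2,0,-0.1],[0,0,0.045,-0.1,0.34,0,-0.1],[0,0,0.045,-0.14,0.48,0,-0.1],[0,0,0.045,-0.17,0.61,0,-0.1],[0,0,0.045,-0.195,0.7,0.02,-0.1],[0,0,0.045,-0.196,0.717,0.06,-0.1],[0,0,0.045,-0.196,0.717,0.07,-0.1]]]}}

```text
time: 30.2
tool_pos: [0.4999, -0.2035, 0.1376]
tool_rot: [3.138, -0.003, -2.913]
contact_force: [0.1, -0.2, 0.2]
opening: 0.0414
```

```bash
python3 go.py .5027 -.2048 .081 193
python3 - <<'E'
from h import *
c=robot.read_camera("wrist");cv2.imwrite("pics/w18.png",c["image"][:,:,::-1])
E
```

```text
t 30.2 pos [ 0.4999 -0.2035  0.1376] psi -166.9 q [-0.53  0.46  1.61  0.    1.08 -2.33] F [ 0.1 -0.2  0.2] open 0.0414
row [ 0.002 -0.002  0.001] [-0.009 -0.007  0.189]
```

View pics/w18.png

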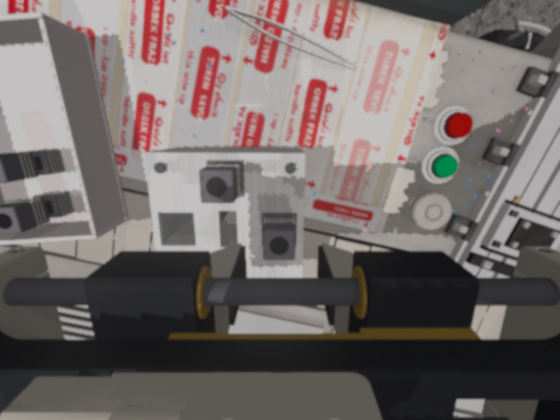

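Emit:
{"name": "arm_command", "arguments": {"motion": [[[0,0,0,-0.005,-0.004,0.03,-0.1],[0,0,0,-0.005,-0.004,0.09,-0.1],[0,0,0,-0.005,-0.004,0.15,-0.1],[0,0,0,-0.005,-0.004,0.185,-0.1],[0,0,0,-0.005,-0.004,0.194,-0.1],[0,0,0,-0.005,-0.004,0.194,-0.4],[0,0,0,-0.005,-0.004,0.194,-0.6],[0,0,0,-0.005,-0.004,0.194,-0.8]]]}}

```text
time: 31.05
tool_pos: [0.5033, -0.2064, 0.0823]
tool_rot: [-3.141, 0.001, -2.915]
contact_force: [-1.7, 8.2, 0.1]
opening: 0.0223
```

Emit:
{"name": "arm_command", "arguments": {"motion": [[[0,0,0,0,0,0,-0.8],[0,0,0,0,0,0,-0.8]]]}}

```text
time: 31.25
tool_pos: [0.5031, -0.2059, 0.0819]
tool_rot: [3.141, 0.001, -2.915]
contact_force: [0.1, 1.8, 1.1]
opening: 0.0221
```

```bash
python3 go.py
```

```text
t 31.25 pos [ 0.5031 -0.2059  0.0819] psi -167.0 q [-0.53  0.53  1.66  0.    0.95 -2.33] F [0.1 1.8 1.1] open 0.0221
```

Lateral load small. Draw out (TCP−foot ≈ 0.038).

Emit:
{"name": "arm_command", "arguments": {"motion": [[[0,0,0,0,0.002,-0.03,-0.8],[0,0,0,0,0.002,-0.08,-0.8],[0,0,0,0,0.002,-0.14,-0.8],[0,0,0,0,0.002,-0.2,-0.8],[0,0,0,0,0.002,-0.26,-0.8],[0,0,0,0,0.002,-0.31,-0.8],[0,0,0,0,0.002,-0.31,-0.8]]]}}

```text
time: 31.95
tool_pos: [0.504, -0.2066, 0.1772]
tool_rot: [-3.138, 0.004, -2.915]
contact_force: [-0.1, 0.3, -0.3]
opening: 0.0216
```

```bash
python3 tray.py t19.png;python3 go.py .4689 -.4404 .17 197 .4689 -.4404 .0445 197
python3 - <<'E'
from h import *
c=robot.read_camera("wrist");cv2.imwrite("pics/w19.png",c["image"][:,:,::-1])
E
```

```text
((487.7586669921875, -435.34808349609375), (169.91465759277344, 121.54045867919922), 16.883914947509766) 362
t 32.0 pos [ 0.5033 -0.2061  0.1757] psi -167.0 q [-0.53  0.42  1.55 -0.    1.17 -2.33] F [-0.7 -0.5 -0.7] open 0.0214
row [-0.001  0.001 -0.045] [ 0.287 -0.735  0.02 ]
row [-0.001  0.001 -0.045] [ 0.288 -0.734  0.438]
```

View pics/w19.png

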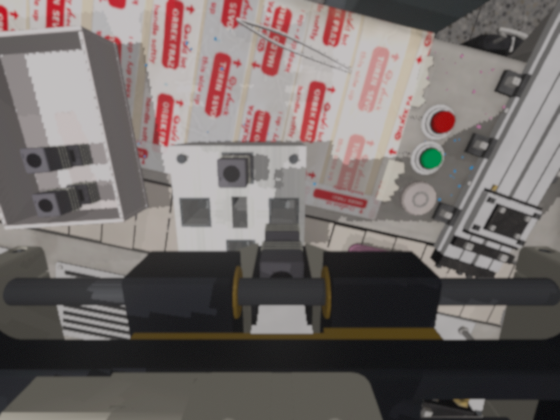

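Emit:
{"name": "arm_command", "arguments": {"motion": [[[0,0,0,0.03,-0.1,0,-0.8],[0,0,-0.02,0.08,-0.24,0,-0.8],[0,0,-0.045,0.14,-0.38,0,-0.8],[0,0,-0.045,0.2,-0.52,0,-0.8],[0,0,-0.045,0.26,-0.65,0.02,-0.8],[0,0,-0.045,0.285,-0.72,0.08,-0.8],[0,0,-0.045,0.287,-0.735,0.16,-0.8],[0,0,-0.045,0.287,-0.735,0.23,-0.8]]]}}

```text
time: 32.85
tool_pos: [0.4672, -0.4407, 0.1027]
tool_rot: [3.139, -0.001, -2.846]
contact_force: [-0.7, 0.5, -1.0]
opening: 0.0218
```

```bash
python3 go.py .4689 -.4404 .0445 197
```

```text
t 32.85 pos [ 0.4672 -0.4407  0.1027] psi -163.1 q [-0.88  0.67  1.33 -0.    1.14 -2.74] F [-0.7  0.5 -1. ] open 0.0218
row [ 0.001 -0.001 -0.001] [-0.006 -0.001  0.194]
```

Emit:
{"name": "arm_command", "arguments": {"motion": [[[0,0,0,-0.002,0,0.06,-0.8],[0,0,0,-0.002,0,0.12,-0.8],[0,0,0,-0.002,0,0.16,-0.8],[0,0,0,-0.002,0,0.18,-0.8],[0,0,0,-0.002,0,0.188,-0.8],[0,0,0,-0.002,0,0.188,-0.8]]]}}

```text
time: 33.45
tool_pos: [0.4691, -0.4398, 0.0492]
tool_rot: [-3.141, 0.0, -2.844]
contact_force: [-0.0, -0.5, 0.3]
opening: 0.0213
```

```bash
python3 go.py .4689 -.4404 .0445 197
```

```text
t 33.45 pos [ 0.4691 -0.4398  0.0492] psi -163.0 q [-0.87  0.73  1.38  0.    1.03 -2.74] F [-0.  -0.5  0.3] open 0.0213
row [-0.  0.  0.] [ 0.001 -0.002  0.016]
```

Emit:
{"name": "arm_command", "arguments": {"motion": [[[0,0,0,0,0,0.008,-0.8],[0,0,0,0,0,0.016,-0.8],[0,0,0,0,0,0.016,-0.8],[0,0,0,0,0,0.016,-0.5],[0,0,0,0,0,0.016,-0.4],[0,0,0,0,0,0.016,-0.25],[0,0,0,0,0,0.016,-0.25]]]}}

```text
time: 34.15
tool_pos: [0.469, -0.4397, 0.0444]
tool_rot: [-3.141, 0.0, -2.844]
contact_force: [-0.3, 0.1, 0.4]
opening: 0.0337
```

Emit:
{"name": "arm_command", "arguments": {"motion": [[[0,0,0,0,0,-0.03,-0.25],[0,0,0,0,0,-0.1,-0.25],[0,0,0,0,0,-0.2,-0.25],[0,0,0,0,0,-0.3,-0.25],[0,0,0,0,0,-0.36,-0.25],[0,0,0,0,0,-0.38,-0.25]]]}}

```text
time: 34.75
tool_pos: [0.4698, -0.4406, 0.1616]
tool_rot: [-3.137, 0.002, -2.844]
contact_force: [-0.1, -0.8, -0.3]
opening: 0.0347
```

```bash
python3 go.py .4727 -.2528 .15 193
python3 - <<'E'
from h import *
c=robot.read_camera("scene");crop(c,270,160,470,310,"s20.png",4)
E
```

```text
t 34.75 pos [ 0.4698 -0.4406  0.1616] psi -163.0 q [-0.87  0.61  1.27  0.    1.26 -2.74] F [-0.1 -0.8 -0.3] open 0.0347
row [-0.003  0.001  0.045] [-0.192  0.596  0.036]
```

View pics/s20.png

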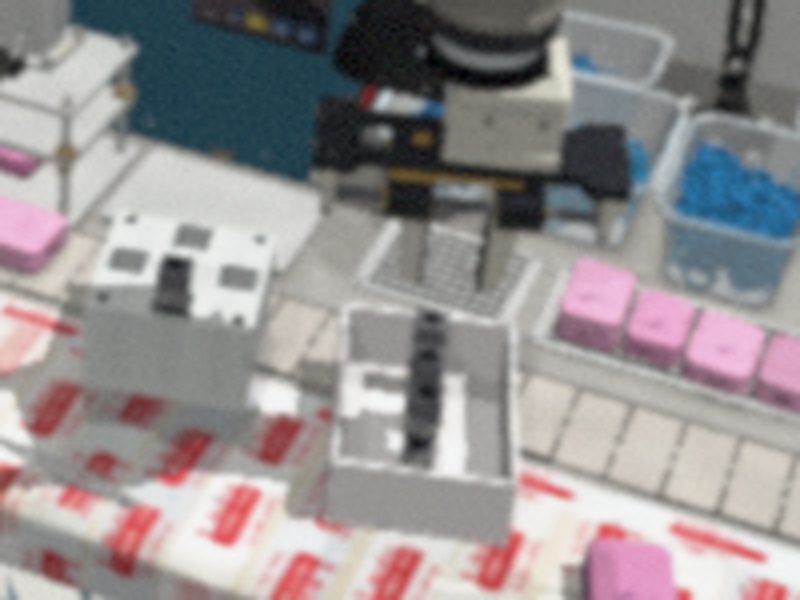

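Emit:
{"name": "arm_command", "arguments": {"motion": [[[0,0,0.02,-0.02,0.08,0,-0.1],[0,0,0.045,-0.05,0.2,0,-0.1],[0,0,0.045,-0.1,0.33,0,-0.1],[0,0,0.045,-0.15,0.46,0,-0.1],[0,0,0.045,-0.18,0.55,0,-0.1],[0,0,0.045,-0.19,0.59,0.02,-0.1],[0,0,0.045,-0.19,0.593,0.06,-0.1],[0,0,0.045,-0.19,0.593,0.06,-0.1]]]}}

```text
time: 35.6
tool_pos: [0.4704, -0.2529, 0.1379]
tool_rot: [3.139, -0.003, -2.915]
contact_force: [-0.5, -0.8, -0.1]
opening: 0.0413
```

```bash
python3 go.py .4727 -.2528 .081 193
python3 - <<'E'
from h import *
c=robot.read_camera("wrist");cv2.imwrite("pics/w21.png",c["image"][:,:,::-1])
E
```

```text
t 35.6 pos [ 0.4704 -0.2529  0.1379] psi -167.0 q [-0.64  0.45  1.62 -0.    1.07 -2.43] F [-0.5 -0.8 -0.1] open 0.0413
row [ 0.002 -0.002 -0.   ] [-0.008 -0.002  0.19 ]
```

View pics/w21.png

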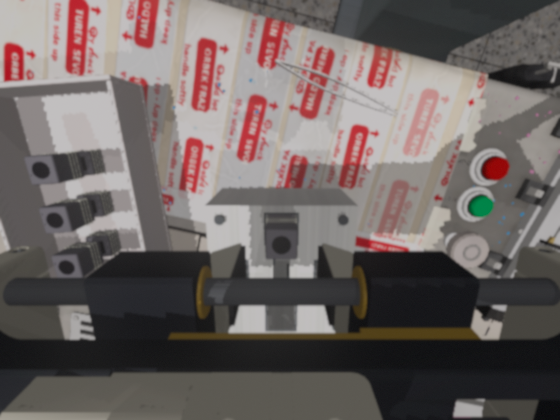

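Emit:
{"name": "arm_command", "arguments": {"motion": [[[0,0,0,-0.004,0,0.03,-0.1],[0,0,0,-0.004,0,0.09,-0.1],[0,0,0,-0.004,0,0.15,-0.1],[0,0,0,-0.004,0,0.185,-0.1],[0,0,0,-0.004,0,0.194,-0.1],[0,0,0,-0.004,0,0.194,-0.4],[0,0,0,-0.004,0,0.194,-0.6],[0,0,0,-0.004,0,0.194,-0.8]]]}}

```text
time: 36.45
tool_pos: [0.473, -0.253, 0.0828]
tool_rot: [-3.141, 0.001, -2.915]
contact_force: [-0.7, 0.1, -0.1]
opening: 0.0221
```

Emit:
{"name": "arm_command", "arguments": {"motion": [[[0,0,0,0,0,0,-0.8],[0,0,0,0,0,0,-0.8]]]}}

```text
time: 36.65
tool_pos: [0.473, -0.253, 0.0827]
tool_rot: [-3.14, 0.001, -2.915]
contact_force: [0.4, -0.8, 0.3]
opening: 0.0219
```

Emit:
{"name": "arm_command", "arguments": {"motion": [[[0,0,0,0,0,-0.03,-0.8],[0,0,0,0,0,-0.08,-0.8],[0,0,0,0,0,-0.14,-0.8],[0,0,0,0,0,-0.2,-0.8],[0,0,0,0,0,-0.26,-0.8],[0,0,0,0,0,-0.28,-0.8],[0,0,0,0,0,-0.28,-0.8]]]}}

```text
time: 37.35
tool_pos: [0.4729, -0.2528, 0.1671]
tool_rot: [-3.14, 0.001, -2.915]
contact_force: [0.2, -0.5, 0.0]
opening: 0.0221
```

```bash
python3 tray.py t22.png;python3 go.py .4307 -.4522 .16 197 .4307 -.4522 .0445 197
python3 - <<'E'
from h import *
c=robot.read_camera("wrist");cv2.imwrite("pics/w22.png",c["image"][:,:,::-1])
E
```

```text
((487.90313720703125, -435.5653381347656), (169.75694274902344, 121.40094757080078), 16.794597625732422) 282
t 37.4 pos [ 0.4725 -0.2525  0.1661] psi -167.0 q [-0.63  0.42  1.59  0.    1.14 -2.43] F [-0.5  0.7 -0.9] open 0.0219
row [-0.     0.    -0.045] [ 0.285 -0.617  0.02 ]
row [-0.     0.    -0.045] [ 0.285 -0.617  0.405]
```

View pics/w22.png

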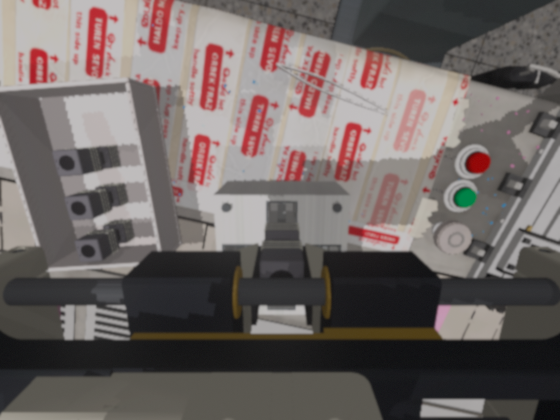

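Emit:
{"name": "arm_command", "arguments": {"motion": [[[0,0,0,0.03,-0.08,0,-0.8],[0,0,-0.02,0.08,-0.2,0,-0.8],[0,0,-0.045,0.14,-0.32,0,-0.8],[0,0,-0.045,0.2,-0.45,0,-0.8],[0,0,-0.045,0.26,-0.56,0.02,-0.8],[0,0,-0.045,0.284,-0.61,0.08,-0.8],[0,0,-0.045,0.285,-0.617,0.15,-0.8],[0,0,-0.045,0.285,-0.617,0.2,-0.8]]]}}

```text
time: 38.25
tool_pos: [0.4295, -0.4522, 0.103]
tool_rot: [3.138, -0.001, -2.846]
contact_force: [0.1, 0.8, -0.8]
opening: 0.022
```

```bash
python3 go.py .4307 -.4522 .0455 197
python3 - <<'E'
from h import *
c=robot.read_camera("scene");crop(c,270,160,470,310,"s23.png",4)
E
```

```text
t 38.25 pos [ 0.4295 -0.4522  0.103 ] psi -163.1 q [-0.93  0.63  1.39  0.    1.12 -2.8 ] F [ 0.1  0.8 -0.8] open 0.022
row [ 0.002 -0.001 -0.001] [-0.004 -0.002  0.192]
```

View pics/s23.png

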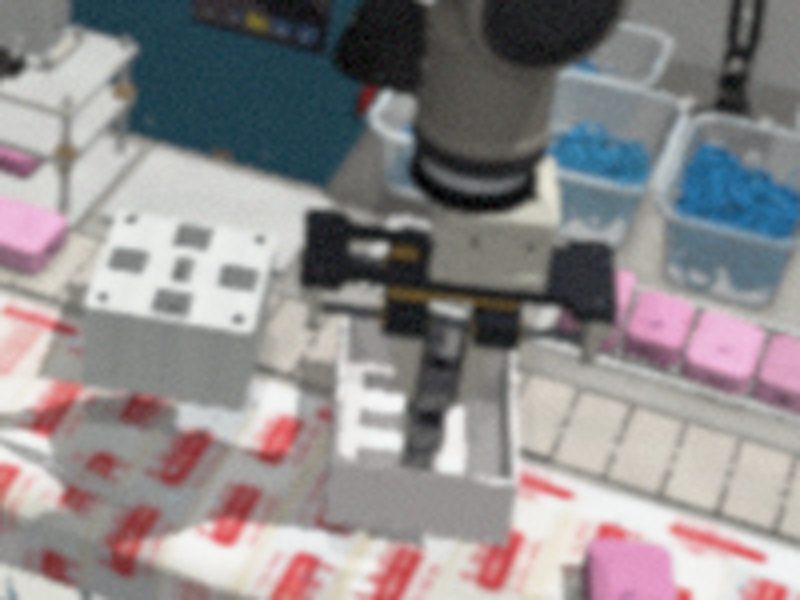

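Emit:
{"name": "arm_command", "arguments": {"motion": [[[0,0,0,-0.001,0,0.06,-0.8],[0,0,0,-0.001,0,0.12,-0.8],[0,0,0,-0.001,0,0.16,-0.8],[0,0,0,-0.001,0,0.18,-0.8],[0,0,0,-0.001,0,0.187,-0.8],[0,0,0,-0.001,0,0.187,-0.8]]]}}

```text
time: 38.9
tool_pos: [0.4313, -0.4522, 0.0502]
tool_rot: [-3.141, 0.0, -2.844]
contact_force: [0.5, 0.0, -0.1]
opening: 0.0218
```

```bash
python3 go.py .4307 -.4522 .0453 197
```

```text
t 38.9 pos [ 0.4313 -0.4522  0.0502] psi -163.0 q [-0.93  0.7   1.44  0.    1.   -2.8 ] F [ 0.5  0.  -0.1] open 0.0218
row [-0.  0.  0.] [0.002 0.001 0.016]
```

Emit:
{"name": "arm_command", "arguments": {"motion": [[[0,0,0,0,0,0.008,-0.8],[0,0,0,0,0,0.015,-0.8],[0,0,0,0,0,0.015,-0.8],[0,0,0,0,0,0.015,-0.5],[0,0,0,0,0,0.015,-0.4],[0,0,0,0,0,0.015,-0.25],[0,0,0,0,0,0.015,-0.25]]]}}

```text
time: 39.6
tool_pos: [0.4312, -0.4522, 0.0456]
tool_rot: [-3.141, 0.0, -2.844]
contact_force: [-0.9, 0.2, 0.1]
opening: 0.0336
```

Emit:
{"name": "arm_command", "arguments": {"motion": [[[0,0,0,0,0,-0.03,-0.25],[0,0,0,0,0,-0.1,-0.25],[0,0,0,0,0,-0.2,-0.25],[0,0,0,0,0,-0.3,-0.25],[0,0,0,0,0,-0.4,-0.25],[0,0,0,0,0,-0.5,-0.25],[0,0,0,0,0,-0.5,-0.25]]]}}

```text
time: 40.3
tool_pos: [0.4325, -0.4539, 0.2013]
tool_rot: [-3.132, 0.003, -2.844]
contact_force: [0.3, -0.6, 0.1]
opening: 0.0347
```

```bash
python3 go.py .45 -.2 .2 193
python3 - <<'E'
from h import *
c=robot.read_camera("scene");crop(c,110,160,460,330,"s24.png",2.2)
E
```

```text
t 40.3 pos [ 0.4325 -0.4539  0.2013] psi -163.0 q [-0.93  0.54  1.27  0.    1.32 -2.8 ] F [ 0.3 -0.6  0.1] open 0.0347
row [-0.006  0.002  0.045] [-0.304  0.792 -0.002]
```

View pics/s24.png

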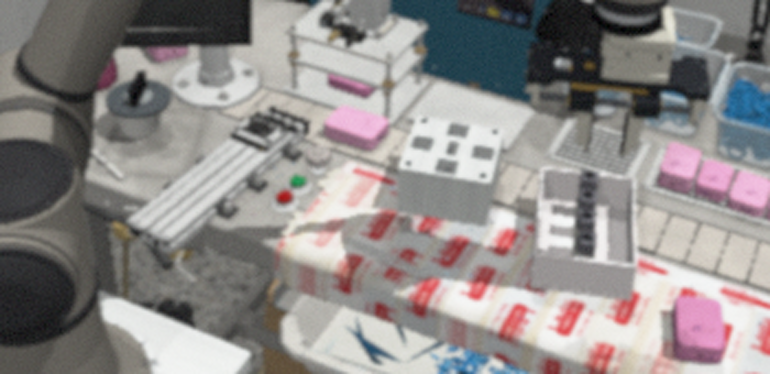

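Emit:
{"name": "arm_command", "arguments": {"motion": [[[0,0,0,-0.05,0.1,0,-0.25],[0,0,0,-0.1,0.22,0,-0.25],[0,0,0,-0.15,0.35,0,-0.25],[0,0,0,-0.15,0.5,0,-0.25],[0,0,0,-0.15,0.65,0,-0.25],[0,0,0,-0.15,0.8,0,-0.25],[0,0,0,-0.15,0.92,0,-0.25],[0,0,0,-0.15,0.95,0,-0.25]]]}}

```text
time: 41.15
tool_pos: [0.3886, -0.163, 0.1948]
tool_rot: [3.139, -0.002, -2.842]
contact_force: [-0.1, -0.6, -0.1]
opening: 0.0344
```

```bash
python3 go.py; python3 tray.py t25.png
python3 - <<'E'
from h import *
c=robot.read_camera("top");crop(c,100,130,450,290,"t26.png",2.28)
P=cloud(c)
for n,lo,hi,xr,yr in(("carts",.062,.08,(.38,.6),(-.53,-.36)),("bar",.068,.09,(.39,.49),(.16,.25)),("disc",.045,.058,(.38,.5),(.15,.26))):
    m=rect(P,lo,hi,xr,yr);print(n,m.sum(),[np.round(x,1) for x in cv2.minAreaRect((P[m][:,:2]*1000).astype(np.float32))],(P[m][:,2].min().round(4),np.median(P[m][:,2]).round(4),P[m][:,2].max().round(4)))
E
```

```text
t 41.15 pos [ 0.3886 -0.163   0.1948] psi -162.8 q [-0.58  0.19  1.83  0.    1.12 -2.45] F [-0.1 -0.6 -0.1] open 0.0344
((487.93707275390625, -435.7115478515625), (169.7961883544922, 122.34437561035156), 16.834142684936523) 386
carts 205 [array([ 494. , -444.2]), array([165.5,  68.7]), np.float64(26.2)] (np.float64(0.0626), np.float64(0.0698), np.float64(0.0756))
bar 80 [array([441.6, 204.5]), array([51.3, 14. ]), np.float64(18.7)] (np.float64(0.0689), np.float64(0.0787), np.float64(0.0834))
disc 546 [array([442.6, 203.6]), array([90.8, 86.3]), np.float64(88.9)] (np.float64(0.0453), np.float64(0.051), np.float64(0.0577))
```

View pics/t26.png

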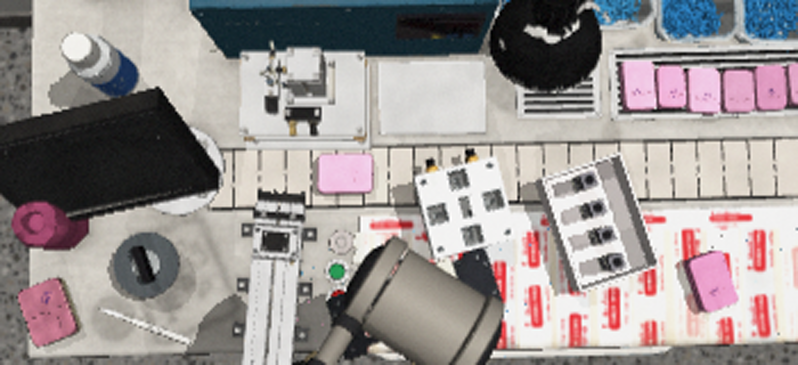

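Run:
```python
from h import *
c=robot.read_camera("top");P=cloud(c);m=rect(P,.045,.058,(.39,.49),(.155,.255));q=P[m]
a=np.linalg.lstsq(np.c_[q[:,:2],np.ones(len(q))],q[:,2],rcond=None)[0];print("tilt deg",np.degrees(np.hypot(a[0],a[1])))
```

```text
tilt deg 0.24972072299283615
```

```bash
python3 -c "
from cell import robot
print(robot.hand_in())"
```

```text
the job is handed in; nothing more can be done
None
```

The job is done and handed in at about 41 s. I turned the keeper about 53° anticlockwise until its stop resisted, lifted it out, and set it on the pot. All four wells held a cartridge. Each was pressed until it tripped, sprang up, was drawn out, and was stood in the white tray.

**Last checks:**
- **Keeper:** it sits on the pot with the disc about 0.25° off level. Its centre measured about 3 mm from where I had placed the pot's centre, well within the 12 mm of room.
- **Cartridges:** all four stand in the tray, with tops at about 0.070 m, the height expected for cartridges standing on the tray floor. All four wells are empty.
- **Tray:** no knock was seen. It measured within 1 mm of the same place at each of the five checks.
- **Other things on the bench:** those in view look the same as in the first pictures. I compared these by eye only. The tweezers were hidden by the arm in the last picture from above.

The highest contact force I read was about 18 N, when the keeper met the pot. I saw no sign of the grip slackening and no check failed. The only small disagreement was the measured tool position, which differed from the target by 1 to 3 mm just after fast moves and came back once the arm settled.

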